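# Free a brass link from its sprung bar with a forked tool

## Task

Take the forked tool out of its wooden block and use its tines to push the collar of the spring bar gently sideways (never with more than 9 newtons, or the bracket is damaged) until the brass link springs up out of its socket; keep the fingers off the bracket itself. Put the tool back upright in its block, then lift the link out and leave it lying or standing in the steel tray, without shifting the other things on the bench.

Things in the scene. Friction and masses are not known exactly. Their poses are not given: they have to be found in the camera images.
- bracket: Lug bracket fixed to the bench: wooden base 80 x 156 x 10 mm (x, y, z), origin at the centre of its underside. A steel spring bar, 8 mm diameter, runs along its y at x = 0, axis 23.3 mm above the bench. Socket walls: y = +34 to +71 mm, 42 mm wide, 40 mm high. Spring barrel: y = -30 to -62 mm, 36 mm high. More than 9 N of push would damage it.
- lane (a point): Fixed point on the bar's axis, y = +14 mm in the bracket, in the free lane between collar and socket (y = +6 to +34 mm) where the fork comes down over the bar. The brass collar on the bar (22 mm diameter, 6 mm thick) is clamped at an unmeasured place: its face towards the lane is 8 to 24 mm from here along -y; find it by touch.
- barrel_mouth (a point): Fixed point on the bar's axis at the spring barrel's mouth, bracket y = -30 mm. The collar is pushed this way (-y): 2.5 N to start it, plus 0.5 N per mm (about 5.5 N at 6 mm). The link comes free after 5 to 7 mm of travel; at 8 mm the bar meets a hard stop. The bar springs back when let go.
- socket (a point): Fixed point at the socket's centre, level with its top: bracket y = +53 mm, 40 mm above the bench. The bar's end sticks 6 mm into the link's eye and holds it down against two sprung ejector pins. Bar withdrawn, they lift the link 15 to 17 mm; the bar then returns underneath it and cannot catch it again.
- link: Brass link, 26 x 18 x 56 mm (x, y, z), about 80 g, origin at the centre of its underside, upright in the socket, axes parallel to the bracket's. The upper 26 mm is a loop, open along x, with flat outer faces on +y and -y. Held down, its underside is about 13 mm above the bench; sprung up, 28 to 30 mm, and it then stands loose in the socket.
- fork: Forked tool, about 100 g, 112 mm tall, upright; origin midway between the tine tips (lowest point), z up. Two steel tines 5 x 5 mm with a 12 mm gap along x (22 mm over both), gap 24 mm deep, so a bar along y passes between them; blade 5 mm thick (y) up to 46 mm; dark wood handle 30 (x) x 22 (y) mm from 46 to 112 mm above the tips.
- holder: Fixed light wood block 70 x 54 x 50 mm with an upright slot 28 x 11 mm (x, y) through its centre; origin at the centre of its underside. The fork stands in the slot with the same heading as the block, its handle's shoulder on the block's top, its tips 4 mm above the bench.
- tray: Fixed dark sheet-steel tray, 150 x 228 mm (its x, y), origin at the centre of its underside, floor 2 mm thick, rims 24 mm high; a corner of the rim at +x, -y rises to 53 mm.
- perch_blank_1: Bystander: wooden block 40 x 80 x 22 mm, loose, origin at the centre of its underside.
- wax_tin: Bystander: round brownish-yellow tin, 67 mm diameter, 36 mm high, loose, origin at the centre of its underside.
Things that resemble listed ones, but are neither listed nor needed, are in the scene too. Leave any orange or red look-alike of the fork alone.

How it is judged:
By the outcome, as a careful person would: the job done as asked, in the order asked, and still so for the second after the job is handed in, with the robot touching nothing.
It also fails if it takes over 72 s, if anything falls off the work surface, if the arm or the gripper's body presses on something with over 40 N, if the wrist force passes 120 N, or if a joint passes its speed limit or range.

## Robot

A 6-joint arm with a two-finger parallel gripper is mounted at the origin on a cart in front of the work surface, level with it; the furniture and walls round the work are solid. World frame = base frame: x ahead of the robot, y to its left, z up, the work surface at z = 0. Lengths are in m, angles in rad, forces in N, time in s.
With the tool pointing down it reaches from about 0.375 to 0.825 m from the base axis. Payload 5.5 kg.
Tool frame: the origin (TCP) lies at the very end of the fingers, on their centre line; the grasp point (between the pads) lies 19 mm behind it; x points along the fingers, y is the direction in which the jaws open and shut, and the axes are right-handed (so a half turn about x gives the same grasp; the last joint's range is limited). The gripper opens to 85 mm and grips with 20 to 120 N. Pads are 22 mm wide; open, the fingers measure 114 mm over their backs; the gripper's body (76 mm by 85 mm) begins 54 mm behind the grasp point. The pads swing forward as they close: fully open they stand 13 mm farther back than shut.
Start: joints at [-1.274, 0.314, -0.047, 1.21, 0, 1.571], TCP at [0.175, -0.574, 0.231] pointing down, gripper open.
Joint ranges: [-2.67, 2.67], [-0.69, 1.73], [-1.03, 1.25], [-2.08, 2.16], [-1.42, 1.45], [-3.14, 3.14]. Speed limits (rad/s): [2.39, 2.39, 3.01, 3.14, 3.14, 3.14].

## Interface

Orientations are given as a rotation vector (axis times angle).
In Python, from rig import robot gives the robot as it stands. The module is installed in compiled form; this text tells all that it offers.
- The arm moves only by the tool arm_command, never from a script. Its argument "series" is a list of rows, each an object with "xyz": the shift along the world's x, y, z in cm, a list of three; "turn": the turn, a rotation vector about the world's x, y, z in rad, a list of three. A call has exactly 10 rows; each row is the pose to reach, as a shift and turn from the pose measured when the call began; what a row does not reach only later rows make up. A row lasts 1/10 s, in which the tool goes at most 50 mm and 8.59 degrees, less where a joint would pass 70% of its speed; a pose out of reach is approached as far as the arm can. A call with a gripper value outside its range is refused whole. "grip" is the closure, from -1 (fully open) to 1 (shut), set as the call begins (left out, the last holds). The fingers move at their own pace and stop on an object; the grip force is fixed at half the most. Time passes only in rows, so rows that repeat a pose let the fingers close, or fill a call up. It gives the time, the measured TCP pose, the force and the opening at its end, in the units of the state.
- robot.get_obs(): the state, without advancing time (a new reading comes with each control period).
- robot.snapshot(name): name is "scene" or "top" or "wrist"; returns the picture (400x640x3 uint8, red, green, blue); there is no depth.
- robot.camera_info(name): a dict with "fovy" (degrees; the focal length in pixels is half the picture's height over the tangent of half this angle, whatever the lens; pixels are square), "cx", "cy" (the principal point, pixels), "pose" (4x4, takes a point from camera to world coordinates); the wrist camera has in their place "T_tool_cam" (4x4, takes a point from camera to tool coordinates, whose origin is the TCP and whose axes are the tool frame's). Camera axes: x right, y down, z forward; pixel columns grow to the right and rows downward; lengths in m; the calibration is good to about 2 mm. A picture is of the moment at which its call begins: read the wrist's pose just before it. camera_info takes no time and is no camera call.
- robot.close_job(): hands the job in, once; it reports no verdict.
The state is a dict: "time_s": time; "q": joint angles; "joint_velocities": joint speeds; "tau": joint torques, N m; "tool_pos": TCP position; "ee_rot": TCP orientation; "force": force on the tool from outside, world axes, zero at the start; "ft_torque": the same for the moment, N m; "grip_width": finger opening in m.
Only numpy, scipy, OpenCV 4.12 (cv2) and the standard library are available. Lean on these libraries where they do the work, as an engineer would, in place of code of your own. Each camera call takes 0.05 s, during which the arm holds its last target.

## Working session

There is one attempt and no reset: what is moved stays moved. The work goes in short steps, Python scripts to look and compute and a tool call to move; the robot and the scene stay as the last step left them, time stands still between calls to the robot, and variables do not carry over. Pictures are saved under pics/ and viewed, and the job is handed in when it is done.

Besides the shell and the picture viewer there is one more tool, called by a JSON object that holds its "method" and its "body". arm_command: Moves the arm, as the interface text tells. Its arguments: {"type":"object","properties":{"series":{"type":"array"},"grip":{"type":"number"}},"required":["series"]}

```bash
mkdir -p pics; ls; python3 - <<'E'
from rig import robot
import cv2,numpy as np
np.set_printoptions(precision=4,suppress=True)
print(robot.get_obs())
for n in ["scene","top","wrist"]:
    print(n,robot.camera_info(n))
for n in ["scene","top"]:
    cv2.imwrite(f"pics/{n}0.png",robot.snapshot(n)[:,:,::-1])
E
```

```text
pics
{'time_s': 0.0, 'q': array([-1.274 ,  0.3142, -0.0481,  1.2102,  0.    ,  1.5708]), 'joint_velocities': array([ 0.0006,  0.0012, -0.0009,  0.0011,  0.0011,  0.0005]), 'tau': array([ -0.0003, -53.9591,  33.975 ,   0.0193,  -0.0001,  -0.    ]), 'tool_pos': array([ 0.1753, -0.5732,  0.2304]), 'ee_rot': array([ 2.0623,  0.3102, -2.0628]), 'force': array([-0.9611,  0.6028,  0.5885]), 'ft_torque': array([ 0.0269, -0.0287,  0.0316]), 'grip_width': 0.08543486339253671}
scene {'fovy': 56.89739377590452, 'cx': 321.6210233152652, 'cy': 201.12224181252378, 'pose': array([[-0.8274, -0.3071,  0.4702,  0.1076],
       [-0.5611,  0.4173, -0.7148,  0.7322],
       [ 0.0233, -0.8553, -0.5176,  0.5958],
       [ 0.    ,  0.    ,  0.    ,  1.    ]])}
top {'fovy': 55.507704751163125, 'cx': 331.5657812320415, 'cy': 196.4468006593827, 'pose': array([[-0.0095, -0.9917,  0.128 ,  0.4373],
       [-0.9999,  0.0082, -0.0107,  0.0208],
       [ 0.0095, -0.1281, -0.9917,  1.2036],
       [ 0.    ,  0.    ,  0.    ,  1.    ]])}
wrist {'fovy': 68.3220618313208, 'cx': 313.26676666957076, 'cy': 196.4791973993373, 'T_tool_cam': array([[-0.0001, -0.2968,  0.9549, -0.142 ],
       [ 1.    , -0.0006, -0.0001,  0.0007],
       [ 0.0006,  0.9549,  0.2968, -0.0761],
       [ 0.    ,  0.    ,  0.    ,  1.    ]])}
```

View pics/scene0.png

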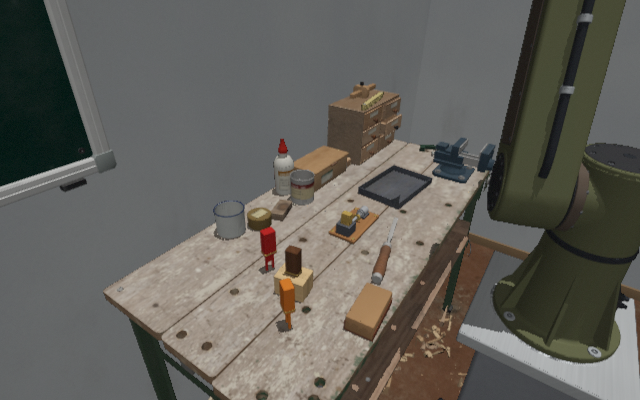

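View pics/top0.png

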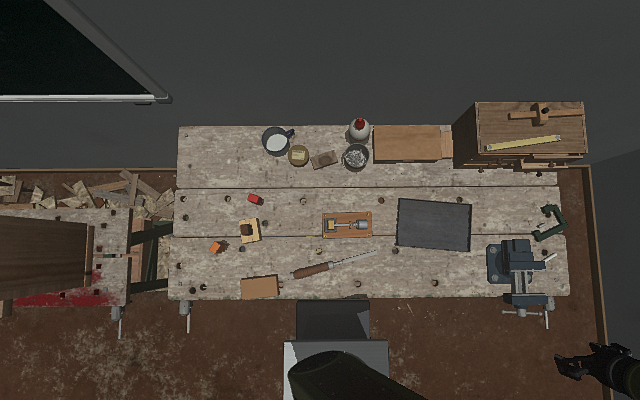

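The top view shows the holder with the dark fork at about (249,230), the bracket at (347,224), and the tray at (434,224). The red (255,199) and orange (218,246) look-alikes stand loose. I'll enlarge these areas.

```bash
cat > h.py <<'E'
import cv2,numpy as np
from rig import robot
from scipy.spatial.transform import Rotation as R
np.set_printoptions(precision=4,suppress=True)
def cam(n,obs=None):
    c=robot.camera_info(n)
    f=200/np.tan(np.radians(c['fovy'])/2)
    if n=='wrist':
        o=obs or robot.get_obs()
        T=np.eye(4);T[:3,:3]=R.from_rotvec(o['ee_rot']).as_matrix();T[:3,3]=o['tool_pos']
        P=T@c['T_tool_cam']
    else:P=c['pose']
    return f,c['cx'],c['cy'],P
def pix2z(C,u,v,z):
    f,cx,cy,P=C
    d=P[:3,:3]@np.array([(u-cx)/f,(v-cy)/f,1]);o=P[:3,3]
    return o+d*(z-o[2])/d[2]
def proj(C,p):
    f,cx,cy,P=C
    q=P[:3,:3].T@(np.array(p,float)-P[:3,3]);return np.array([cx+f*q[0]/q[2],cy+f*q[1]/q[2]])
def crop(im,u0,v0,u1,v1,s,name):
    c=cv2.resize(im[v0:v1,u0:u1],None,fx=s,fy=s,interpolation=cv2.INTER_CUBIC)
    cv2.imwrite(name,c)
E
python3 - <<'E'
from h import *
t=cv2.imread('pics/top0.png');s=cv2.imread('pics/scene0.png')
crop(t,200,180,300,255,8,'pics/t_hold.png')
crop(t,305,190,485,260,4.4,'pics/t_brk.png')
crop(s,240,180,440,330,4,'pics/s_mid.png')
C=cam('top')
for n,u,v,z in [('fork',250,224,.116),('brk',347,224,.01),('tray',434,224,0.02),('tin',299,156,.036),('perch',324,160,.022)]:
    print(n,pix2z(C,u,v,z))
E
```

```text
fork [0.5003 0.2425 0.116 ]
brk [ 0.5038 -0.0397  0.01  ]
tray [ 0.5008 -0.3107  0.02  ]
tin [0.7168 0.1092 0.036 ]
perch [0.7066 0.031  0.022 ]
```

View pics/t_hold.png

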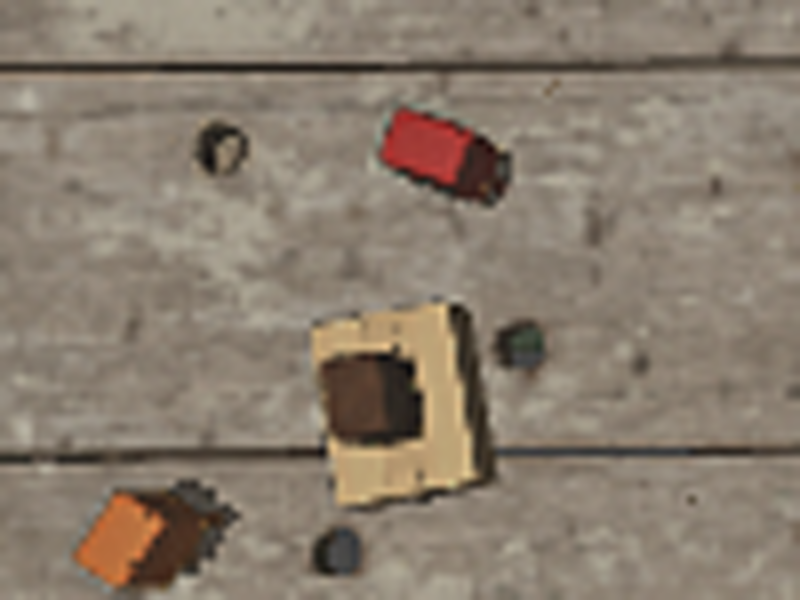

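View pics/t_brk.png

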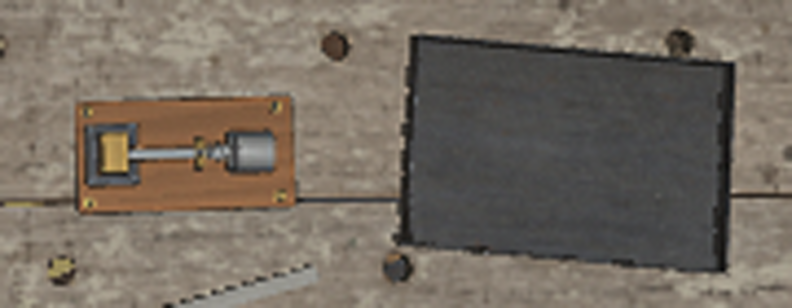

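View pics/s_mid.png

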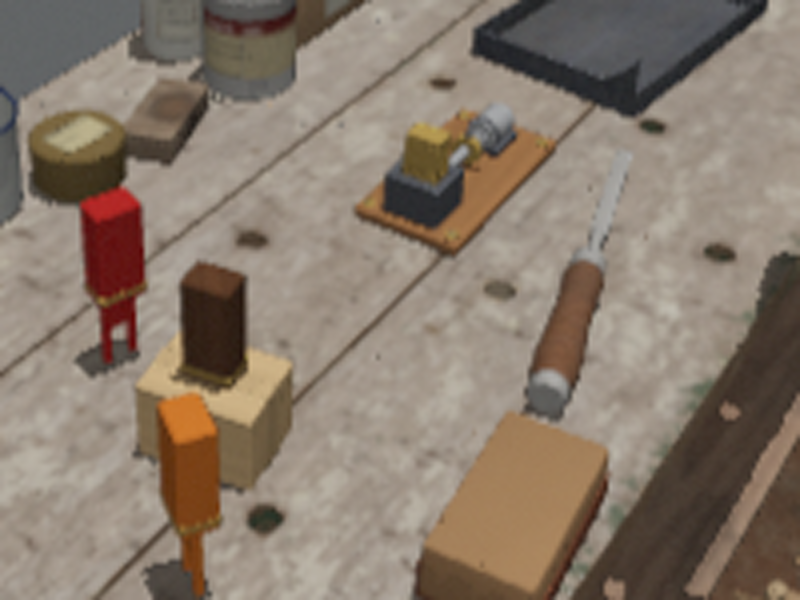

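```bash
python3 - <<'E'
from h import *
C=cam('top')
def q(name,pts,s,o,z):
    P=np.array([pix2z(C,u/s+o[0],v/s+o[1],z) for u,v in pts])[:,:2]
    c=P.mean(0)
    e=[np.linalg.norm(P[(i+1)%4]-P[i])*1000 for i in range(4)]
    a=[np.degrees(np.arctan2(*(P[(i+1)%4]-P[i])[::-1])) for i in range(4)]
    print(name,c,'edges',np.round(e,1),'ang',np.round(a,1))
q('holder',[(313,325),(448,300),(478,480),(338,508)],8,(200,180),.05)
q('forktop',[(323,357),(378,352),(386,436),(335,437)],8,(200,180),.116)
q('brk',[(78,102),(293,95),(296,207),(80,212)],4.4,(305,190),.010)
q('tray',[(412,36),(735,63),(725,271),(400,243)],4.4,(305,190),.024)
q('socket',[(86,126),(136,122),(138,184),(90,187)],4.4,(305,190),.040)
E
```

```text
holder [0.485  0.2578] edges [51.7 69.  53.3 69.7] ang [ -79.9 -169.7  100.8    9. ]
forktop [0.485 0.258] edges [19.6 30.  18.1 28.8] ang [ -85.3 -173.5   90.6    9.7]
brk [ 0.5008 -0.0411] edges [154.1  79.8 153.5  78.3] ang [ -88.6 -179.8   90.8    0.7]
tray [ 0.4986 -0.3097] edges [230.7 147.2 228.5 146.7] ang [-95.3 174.   84.6  -5.1]
socket [0.499  0.0121] edges [34.9 43.1 33.3 42.4] ang [ -85.9 -178.8   93.     3.3]
```

```bash
python3 - <<'E'
from h import *
C=cam('top')
o=robot.get_obs();M=R.from_rotvec(o['ee_rot']).as_matrix();print(M)
print('jaw ang',np.degrees(np.arctan2(M[1,1],M[0,1])),'cam dir (tool z) ang',np.degrees(np.arctan2(M[1,2],M[0,2])))
for n,u,v in [('or',120,540),('red',425,145)]:
    print(n,pix2z(C,200+u/8,180+v/8,.112))
    for z in (.05,.112):
        pass
for n,u,v in [('or-foot',205,510),('red-foot',500,185)]:
    print(n,pix2z(C,200+u/8,180+v/8,.0))
E
```

```text
[[-0.0004  0.2925 -0.9563]
 [ 0.0015 -0.9563 -0.2925]
 [-1.     -0.0016 -0.    ]]
jaw ang -72.99330215095752 cam dir (tool z) ang -162.99330307349248
or [0.4348 0.3413 0.112 ]
red [0.5752 0.2356 0.112 ]
or-foot [0.4459 0.3413 0.    ]
red-foot [0.573  0.2277 0.    ]
```

{"method": "arm_command", "body": {"series": [{"xyz": [3,3,0.5],"turn": [0,0,0]},{"xyz": [6,6,1],"turn": [0,0,0]},{"xyz": [9,9.5,1],"turn": [0,0,0]},{"xyz": [12,13,1],"turn": [0,0,0]},{"xyz": [15,16,1],"turn": [0,0,0]},{"xyz": [18,19,1],"turn": [0,0,0]},{"xyz": [21,22,1],"turn": [0,0,0]},{"xyz": [24,25.5,1],"turn": [0,0,0]},{"xyz": [26.5,29,1],"turn": [0,0,0]},{"xyz": [27.5,32,1],"turn": [0,0,0]}], "grip": -0.2}}

```text
time_s: 1.1
tool_pos: [0.452, -0.2512, 0.2401]
ee_rot: [2.062, 0.312, -2.062]
force: [-0.1, -0.2, 0.3]
grip_width: 0.0511
```

```bash
python3 - <<'E'
from h import *
o=robot.get_obs();print(o)
M=R.from_rotvec(o['ee_rot']).as_matrix();print(M)
E
```

```text
{'time_s': 1.1, 'q': array([-0.5084,  0.1553, -0.2291,  1.1877,  0.0016,  2.3347]), 'joint_velocities': array([ 0.5753, -0.14  , -0.1698, -0.0177, -0.0148,  0.5714]), 'tau': array([ -3.4297, -42.9557,  34.4108,   0.0854,   0.0918,  -0.4855]), 'tool_pos': array([ 0.452 , -0.2512,  0.2401]), 'ee_rot': array([ 2.0618,  0.3121, -2.0617]), 'force': array([-0.1456, -0.2106,  0.3016]), 'ft_torque': array([-0.0627, -0.0267, -0.0378]), 'grip_width': 0.05110065298985405}
[[-0.0003  0.294  -0.9558]
 [ 0.002  -0.9558 -0.294 ]
 [-1.     -0.002  -0.0003]]
```

{"method": "arm_command", "body": {"series": [{"xyz": [0,3,0],"turn": [0,0,0.15]},{"xyz": [0,6,0],"turn": [0,0,0.3]},{"xyz": [0,9,0],"turn": [0,0,0.45]},{"xyz": [0,12,0],"turn": [0,0,0.6]},{"xyz": [0,15,0],"turn": [0,0,0.75]},{"xyz": [0,18,0],"turn": [0,0,0.9]},{"xyz": [0,21,0],"turn": [0,0,1.05]},{"xyz": [0,24,0],"turn": [0,0,1.2]},{"xyz": [0,27,0],"turn": [0,0,1.35]},{"xyz": [0,30,0],"turn": [0,0,1.5]}]}}

```text
time_s: 2.1
tool_pos: [0.4516, 0.05, 0.2398]
ee_rot: [1.035, 1.312, -1.038]
force: [0.5, -0.8, -0.1]
grip_width: 0.0512
```

{"method": "arm_command", "body": {"series": [{"xyz": [0,2,0],"turn": [0,0,0.15]},{"xyz": [0,4,0],"turn": [0,0,0.3]},{"xyz": [0,6,0],"turn": [0,0,0.45]},{"xyz": [0,8,0],"turn": [0,0,0.6]},{"xyz": [0,10,0],"turn": [0,0,0.75]},{"xyz": [0,12,0],"turn": [0,0,0.9]},{"xyz": [0,14,0],"turn": [0,0,1.05]},{"xyz": [0,16,0],"turn": [0,0,1.2]},{"xyz": [0,18,0],"turn": [0,0,1.35]},{"xyz": [0,20,0],"turn": [0,0,1.5]}]}}

```text
time_s: 3.1
tool_pos: [0.4512, 0.2506, 0.2394]
ee_rot: [-0.129, 1.568, 0.125]
force: [-1.2, 0.1, 0.1]
grip_width: 0.0513
```

```bash
python3 - <<'E'
from h import *
o=robot.get_obs();im=robot.snapshot('wrist')[:,:,::-1]
cv2.imwrite('pics/w1.png',im)
M=R.from_rotvec(o['ee_rot']).as_matrix();print(o['tool_pos'],o['q'],'jaw',np.degrees(np.arctan2(M[1,1],M[0,1])))
C=cam('wrist',o)
print(proj(C,[.485,.258,.05]),proj(C,[.485,.258,.116]))
import pickle;pickle.dump((o,C),open('w1.pkl','wb'))
E
```

```text
[0.4512 0.2506 0.2394] [ 0.5085  0.1543 -0.2317  1.1869 -0.0023  0.347 ] jaw 99.2531531062526
[315.9003 202.2121] [316.2898 223.6378]
```

View pics/w1.png

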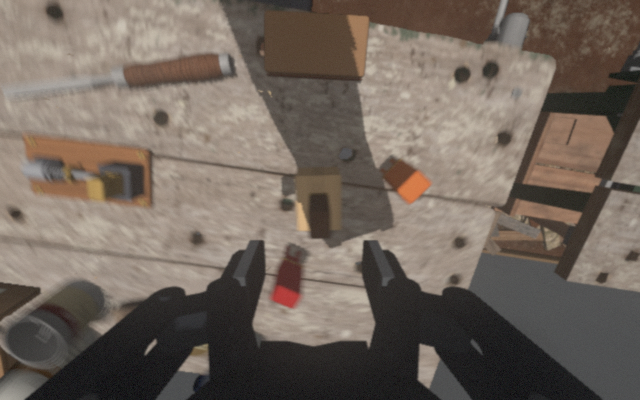

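```bash
python3 - <<'E'
from h import *
crop(cv2.imread('pics/w1.png'),270,150,370,250,6,'pics/w1c.png')
E
```

```text
(no output)
```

View pics/w1c.png

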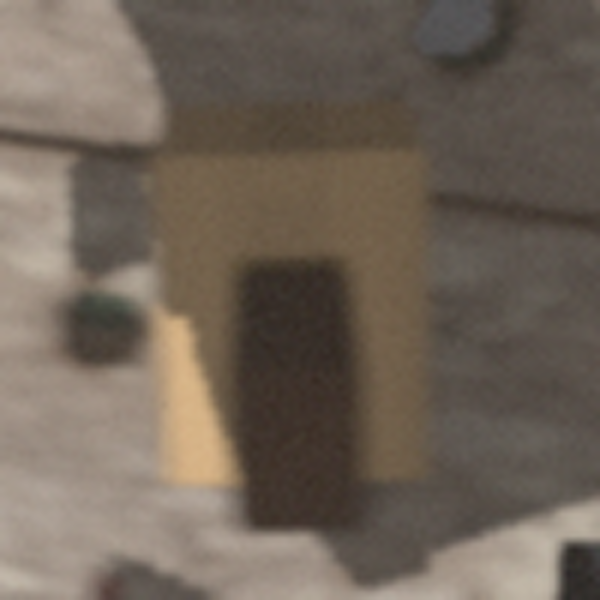

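```bash
python3 - <<'E'
from h import *
import pickle
o,C=pickle.load(open('w1.pkl','rb'))
P=np.array([pix2z(C,270+u/6,150+v/6,.05)[:2] for u,v in [(158,150),(425,150),(430,485),(160,487)]])
print(P.mean(0),P)
for i in range(4): d=P[(i+1)%4]-P[i];print(np.linalg.norm(d),np.degrees(np.arctan2(d[1],d[0])))
for u,v in [(248,527),(350,527),(238,378),(352,378)]: print(pix2z(C,270+u/6,150+v/6,.116))
print(robot.get_obs()['joint_velocities'],robot.get_obs()['tool_pos'])
E
```

```text
[0.4864 0.2618] [[0.456  0.2304]
 [0.4478 0.281 ]
 [0.5163 0.2951]
 [0.5256 0.2409]]
0.051246154112995754 99.25540613670837
0.06990514811681803 11.641057605973609
0.05499500359135663 -80.24942267338997
0.07032482213020834 -171.4265092135293
[0.5007 0.2556 0.116 ]
[0.498  0.2722 0.116 ]
[0.4752 0.2499 0.116 ]
[0.4722 0.2679 0.116 ]
[-0.0354 -0.0186 -0.0257  0.0056 -0.0214  0.2212] [0.4513 0.2533 0.2394]
```

```bash
python3 - <<'E'
from h import *
import pickle
robot.snapshot('top')
o=robot.get_obs();im=np.ascontiguousarray(robot.snapshot('wrist')[:,:,::-1])
C=cam('wrist',o)
M=R.from_rotvec(o['ee_rot']).as_matrix();print(o['tool_pos'],o['joint_velocities'],'jaw',np.degrees(np.arctan2(M[1,1],M[0,1])))
cv2.imwrite('pics/w2.png',im);pickle.dump((o,C),open('w2.pkl','wb'))
crop(im,270,150,370,250,6,'pics/w2c.png')
E
```

```text
[0.4513 0.2516 0.2393] [-0.032  -0.0168 -0.0197  0.0121 -0.0235  0.0983] jaw 99.10618064378464
```

View pics/w2c.png

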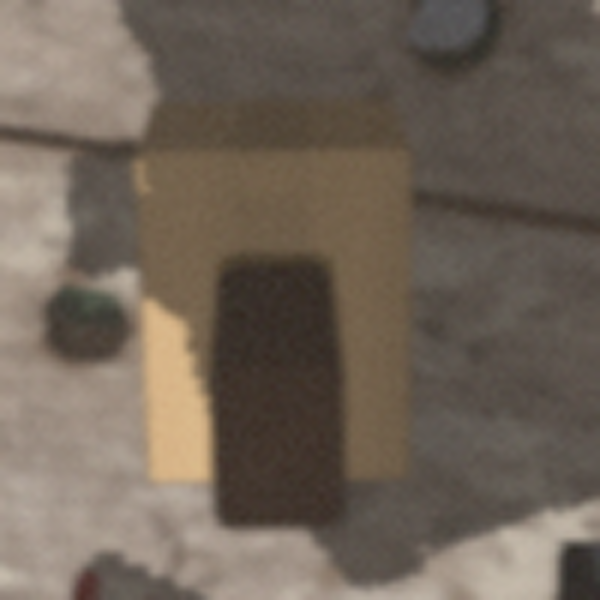

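```bash
python3 - <<'E'
from h import *
import pickle
o,C=pickle.load(open('w2.pkl','rb'))
P=np.array([pix2z(C,270+u/6,150+v/6,.05)[:2] for u,v in [(138,150),(410,150),(410,480),(150,483)]])
print(P.mean(0))
for i in range(4): d=P[(i+1)%4]-P[i];print(np.linalg.norm(d),np.degrees(np.arctan2(d[1],d[0])))
Q=np.array([pix2z(C,270+u/6,150+v/6,.116)[:2] for u,v in [(217,525),(345,523),(343,370),(212,370)]]);print(Q,Q.mean(0))
E
```

```text
[0.4866 0.2596]
0.05219204786268332 99.0991639914027
0.06875059023854685 10.517070418115848
0.05290578525814728 -80.1577602460474
0.06942274801239941 -170.0821609618892
[[0.5013 0.2515]
 [0.4976 0.2722]
 [0.4713 0.2673]
 [0.4746 0.2466]] [0.4862 0.2594]
```

{"method": "arm_command", "body": {"series": [{"xyz": [1.2,0.3,-1],"turn": [0,0,0.013]},{"xyz": [2.4,0.6,-2],"turn": [0,0,0.013]},{"xyz": [3.5,0.8,-3.5],"turn": [0,0,0.013]},{"xyz": [3.5,0.8,-5],"turn": [0,0,0.013]},{"xyz": [3.5,0.8,-6.5],"turn": [0,0,0.013]},{"xyz": [3.5,0.8,-8],"turn": [0,0,0.013]},{"xyz": [3.5,0.8,-9.5],"turn": [0,0,0.013]},{"xyz": [3.5,0.8,-10],"turn": [0,0,0.013]},{"xyz": [3.5,0.8,-10],"turn": [0,0,0.013]},{"xyz": [3.5,0.8,-10],"turn": [0,0,0.013]}]}}

```text
time_s: 4.25
tool_pos: [0.4866, 0.2583, 0.1393]
ee_rot: [-0.134, 1.568, 0.129]
force: [0.4, 0.1, 0.3]
grip_width: 0.0511
```

```bash
python3 - <<'E'
from h import *
o=robot.get_obs();im=np.ascontiguousarray(robot.snapshot('wrist')[:,:,::-1])
C=cam('wrist',o)
M=R.from_rotvec(o['ee_rot']).as_matrix();print(o['tool_pos'],o['q'],'jaw',np.degrees(np.arctan2(M[1,1],M[0,1])),M[:,0])
cv2.imwrite('pics/w3.png',im)
print(proj(C,[.486,.259,.116]))
E
```

```text
[0.4866 0.2583 0.1393] [ 0.4895  0.2783 -0.311   0.9837 -0.0026  0.3223] jaw 99.57889609912192 [-0.0007 -0.0033 -1.    ]
[315.9527 233.4715]
```

View pics/w3.png

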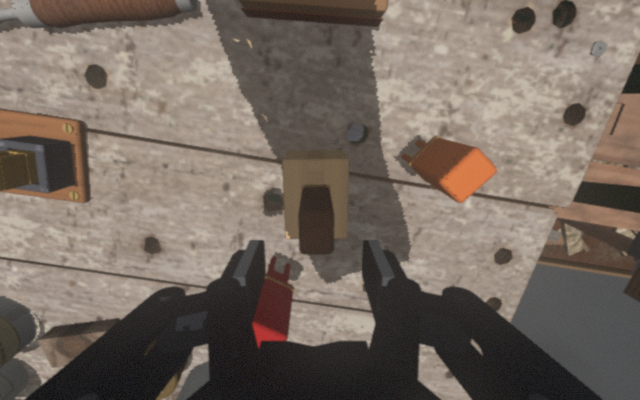

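{"method": "arm_command", "body": {"series": [{"xyz": [0,0.05,-1.2],"turn": [0,0,0.006]},{"xyz": [0,0.05,-2.4],"turn": [0,0,0.006]},{"xyz": [0,0.05,-3.6],"turn": [0,0,0.006]},{"xyz": [0,0.05,-4.8],"turn": [0,0,0.006]},{"xyz": [0,0.05,-6],"turn": [0,0,0.006]},{"xyz": [0,0.05,-7],"turn": [0,0,0.006]},{"xyz": [0,0.05,-7.7],"turn": [0,0,0.006]},{"xyz": [0,0.05,-7.7],"turn": [0,0,0.006]},{"xyz": [0,0.05,-7.7],"turn": [0,0,0.006]},{"xyz": [0,0.05,-7.7],"turn": [0,0,0.006]}]}}

```text
time_s: 5.3
tool_pos: [0.4873, 0.2592, 0.0633]
ee_rot: [-0.138, 1.566, 0.134]
force: [0.5, 0.7, -0.2]
grip_width: 0.0518
```

{"method": "arm_command", "body": {"series": [{"xyz": [0,0,0],"turn": [0,0,0]},{"xyz": [0,0,0],"turn": [0,0,0]},{"xyz": [0,0,0],"turn": [0,0,0]},{"xyz": [0,0,0],"turn": [0,0,0]},{"xyz": [0,0,0],"turn": [0,0,0]},{"xyz": [0,0,0],"turn": [0,0,0]},{"xyz": [0,0,0],"turn": [0,0,0]},{"xyz": [0,0,0],"turn": [0,0,0]},{"xyz": [0,0,0],"turn": [0,0,0]},{"xyz": [0,0,0],"turn": [0,0,0]}], "grip": 1}}

```text
time_s: 6.3
tool_pos: [0.4878, 0.2595, 0.0639]
ee_rot: [-0.138, 1.565, 0.135]
force: [-0.2, 0.4, 6.1]
grip_width: 0.0213
```

```bash
python3 - <<'E'
from h import *
o=robot.get_obs();im=np.ascontiguousarray(robot.snapshot('wrist')[:,:,::-1])
M=R.from_rotvec(o['ee_rot']).as_matrix();print(o['tool_pos'],'jaw',np.degrees(np.arctan2(M[1,1],M[0,1])),M[:,0],o['force'],o['ft_torque'],o['grip_width'])
cv2.imwrite('pics/w4.png',im)
E
```

```text
[0.4878 0.2595 0.0639] jaw 99.93320809358728 [ 0.0021 -0.0017 -1.    ] [-0.2181  0.351   6.0865] [-0.0016  0.0553 -0.0007] 0.021283424339834305
```

View pics/w4.png

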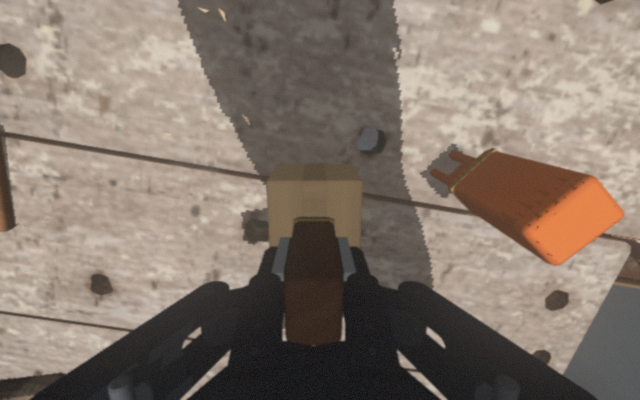

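{"method": "arm_command", "body": {"series": [{"xyz": [0,0,0.5],"turn": [0,0,0]},{"xyz": [0,0,1.5],"turn": [0,0,0]},{"xyz": [0,0,3],"turn": [0,0,0]},{"xyz": [0,0,4.5],"turn": [0,0,0]},{"xyz": [0,0,6],"turn": [0,0,0]},{"xyz": [0,0,7.5],"turn": [0,0,0]},{"xyz": [0,0,9],"turn": [0,0,0]},{"xyz": [0,0,10.5],"turn": [0,0,0]},{"xyz": [0,-1,12],"turn": [0,0,0]},{"xyz": [0,-3,12],"turn": [0,0,0]}]}}

```text
time_s: 7.35
tool_pos: [0.4891, 0.2307, 0.1867]
ee_rot: [-0.138, 1.561, 0.137]
force: [-0.1, -0.8, -1.1]
grip_width: 0.0213
```

{"method": "arm_command", "body": {"series": [{"xyz": [0.5,-3,0],"turn": [0,0,-0.03]},{"xyz": [1,-6,0],"turn": [0,0,-0.06]},{"xyz": [1.5,-9,0],"turn": [0,0,-0.09]},{"xyz": [2,-12,0],"turn": [0,0,-0.12]},{"xyz": [2.5,-15,0],"turn": [0,0,-0.15]},{"xyz": [3,-18,0],"turn": [0,0,-0.155]},{"xyz": [3.5,-21,0],"turn": [0,0,-0.155]},{"xyz": [4.2,-24,0],"turn": [0,0,-0.155]},{"xyz": [4.2,-25.5,0],"turn": [0,0,-0.155]},{"xyz": [4.2,-26,0],"turn": [0,0,-0.155]}]}}

```text
time_s: 8.35
tool_pos: [0.5308, -0.0305, 0.1869]
ee_rot: [-0.015, 1.566, 0.014]
force: [0.1, 0.3, -0.3]
grip_width: 0.021
```

```bash
python3 - <<'E'
from h import *
import pickle
cv2.imwrite('pics/s5.png',robot.snapshot('scene')[:,:,::-1])
robot.snapshot('top')
o=robot.get_obs();im=np.ascontiguousarray(robot.snapshot('wrist')[:,:,::-1])
C=cam('wrist',o)
M=R.from_rotvec(o['ee_rot']).as_matrix();print(o['tool_pos'],o['joint_velocities'],'jaw',np.degrees(np.arctan2(M[1,1],M[0,1])),M[:,0],o['force'],o['ft_torque'],o['grip_width'])
cv2.imwrite('pics/w5.png',im);pickle.dump((o,C),open('w5.pkl','wb'))
E
```

```text
[ 0.5307 -0.0293  0.1867] [ 0.0251 -0.0019 -0.0031 -0.0014  0.0057  0.0084] jaw 91.10868748433612 [ 0.0051 -0.0001 -1.    ] [ 0.7383  0.0551 -0.1396] [ 0.0582 -0.0131 -0.0117] 0.021016081632476872
```

View pics/w5.png

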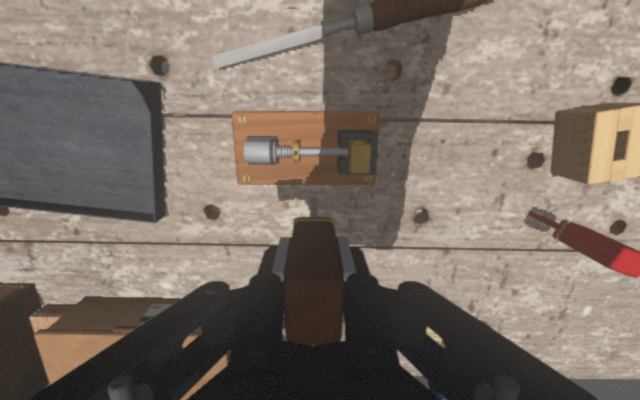

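View pics/s5.png

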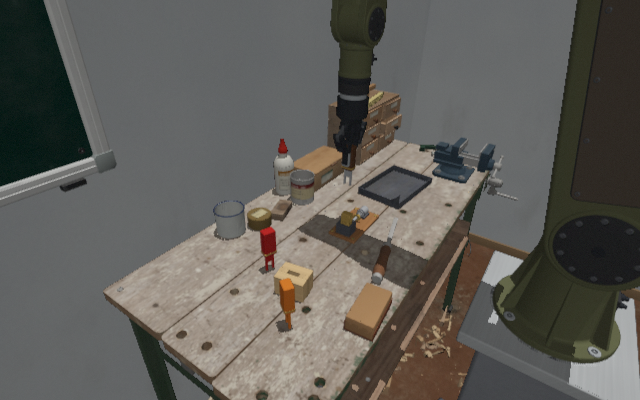

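```bash
python3 - <<'E'
from h import *
im=cv2.imread('pics/w5.png')
crop(im,225,100,390,225,4.8,'pics/w5c.png')
crop(cv2.imread('pics/s5.png'),310,130,400,250,5,'pics/s5c.png')
E
```

```text
(no output)
```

View pics/w5c.png

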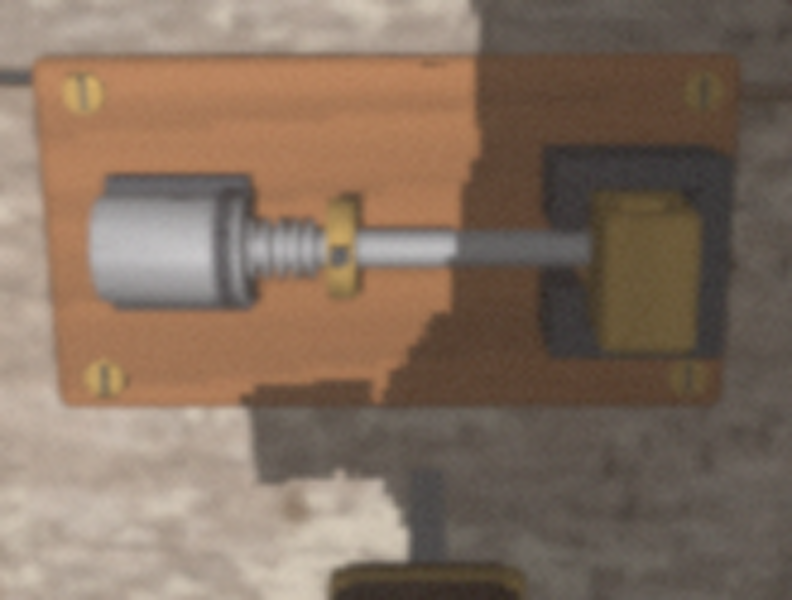

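View pics/s5c.png

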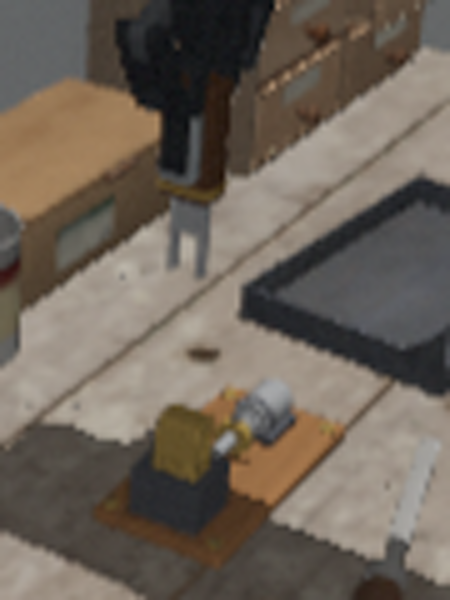

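```bash
python3 - <<'E'
from h import *
import pickle
o,C=pickle.load(open('w5.pkl','rb'))
f=lambda u,v,z:pix2z(C,225+u/4.8,100+v/4.8,z)[:2]
P=np.array([f(*p,.010) for p in [(36,57),(740,57),(720,407),(63,405)]])
print('brk',P.mean(0))
for i in range(4): d=P[(i+1)%4]-P[i];print(np.linalg.norm(d),np.degrees(np.arctan2(d[1],d[0])))
print('bar',f(365,248,.0233),f(585,248,.0233))
print('collar face r-edge',f(361,248,.0233),f(361,200,.03),'left',f(328,248,.025))
print('barrel mouth',f(245,245,.025))
print('tine front face tip',f(412,469,.1268),f(441,469,.1268))
print('linktop', f(645,190,.069),f(645,350,.069),f(590,300,.069),f(697,300,.069))
o,C0=o,cam('top')
E
```

```text
brk [ 0.5026 -0.0381]
0.15232212738716772 91.07380154090842
0.07846600009114936 1.5454492238758748
0.15314361829335787 -89.10540773817384
0.07798453695409466 -179.05464905624353
bar [ 0.5028 -0.0431] [0.5019 0.0043]
collar face r-edge [ 0.5028 -0.044 ] [ 0.4917 -0.0438] left [ 0.5027 -0.051 ]
barrel mouth [ 0.5024 -0.0688]
tine front face tip [ 0.5194 -0.0319] [ 0.5193 -0.0276]
linktop [0.4841 0.0093] [0.5137 0.0112] [0.5044 0.0004] [0.5041 0.0203]
```

{"method": "arm_command", "body": {"series": [{"xyz": [-1,0.2,-1],"turn": [0,0.003,0]},{"xyz": [-2,0.35,-2],"turn": [0,0.003,0]},{"xyz": [-2.87,0.35,-3],"turn": [0,0.003,0]},{"xyz": [-2.87,0.35,-4.5],"turn": [0,0.003,0]},{"xyz": [-2.87,0.35,-6],"turn": [0,0.003,0]},{"xyz": [-2.87,0.35,-7.5],"turn": [0,0.003,0]},{"xyz": [-2.87,0.35,-8.5],"turn": [0,0.003,0]},{"xyz": [-2.87,0.35,-9],"turn": [0,0.003,0]},{"xyz": [-2.87,0.35,-9],"turn": [0,0.003,0]},{"xyz": [-2.87,0.35,-9],"turn": [0,0.003,0]}]}}

```text
time_s: 9.5
tool_pos: [0.5024, -0.0249, 0.0972]
ee_rot: [-0.016, 1.568, 0.016]
force: [0.3, -0.0, -1.3]
grip_width: 0.021
```

```bash
python3 - <<'E'
from h import *
import pickle
s=np.ascontiguousarray(robot.snapshot('scene')[:,:,::-1]);cv2.imwrite('pics/s6.png',s);crop(s,300,180,400,260,7,'pics/s6c.png')
o=robot.get_obs();im=np.ascontiguousarray(robot.snapshot('wrist')[:,:,::-1])
C=cam('wrist',o)
M=R.from_rotvec(o['ee_rot']).as_matrix();print(o['tool_pos'],o['joint_velocities'],'jaw',np.degrees(np.arctan2(M[1,1],M[0,1])),M[:,0],o['force'],o['ft_torque'],o['grip_width'])
cv2.imwrite('pics/w6.png',im);pickle.dump((o,C),open('w6.pkl','wb'))
crop(im,200,100,420,265,3.6,'pics/w6c.png')
E
```

```text
[ 0.5026 -0.025   0.0974] [-0.0035 -0.0043  0.0033 -0.0012  0.0012  0.0008] jaw 91.16953033125577 [ 0.0032  0.0001 -1.    ] [ 0.2954 -0.0051 -1.1626] [ 0.021   0.0018 -0.0124] 0.021271220302468977
```

View pics/w6c.png

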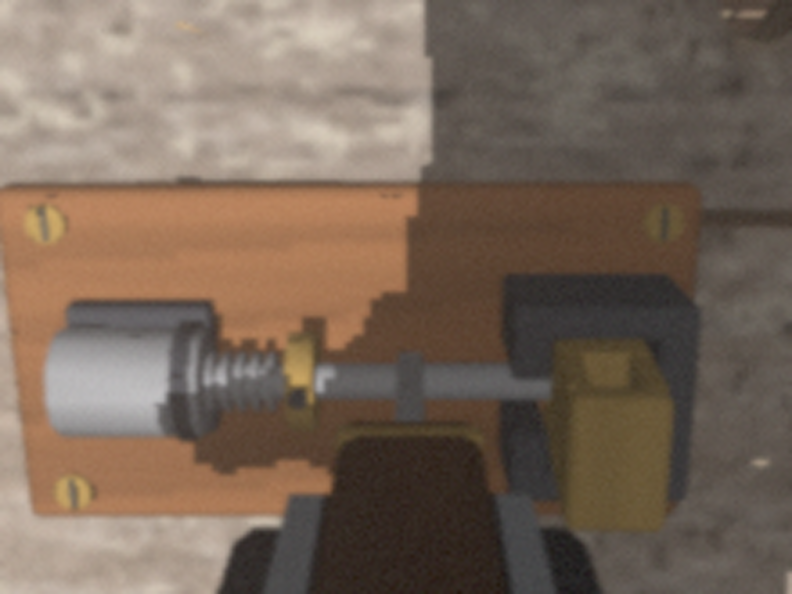

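View pics/s6c.png

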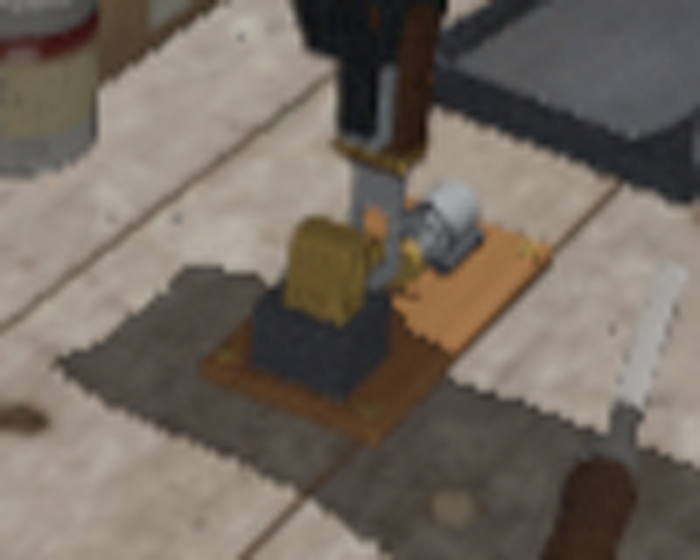

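```bash
python3 - <<'E'
from h import *
import pickle
o,C=pickle.load(open('w6.pkl','rb'))
f=lambda u,v,z:pix2z(C,200+u/3.6,100+v/3.6,z)[:2]
print('tip front',f(397,352,.0375),f(422,352,.0375))
for u in(350,460,520): print('bar edges',f(u,365,.0233),f(u,398,.0233),f(u,381.5,.0233))
print('collar',f(316,380,.0233),f(316,340,.033),f(284,380,.025))
P=np.array([f(*p,.010) for p in [(0,187),(700,185),(688,515),(33,515)]])
print('brk',P.mean(0),P)
# where should tine front edge be, given bar
c=f(430,381.5,.0233)
print(c)
for dx in(-.013,-.011,-.009): print(proj(C,[c[0]+dx,-.025,.0375])*3.6-np.array([720,360]))
E
```

```text
tip front [ 0.4912 -0.0281] [ 0.4911 -0.0231]
bar edges [ 0.4988 -0.0382] [ 0.5064 -0.0381] [ 0.5026 -0.0382]
bar edges [ 0.4984 -0.0146] [ 0.5059 -0.0143] [ 0.5021 -0.0145]
bar edges [ 0.4981 -0.0017] [ 0.5056 -0.0013] [ 0.5019 -0.0015]
collar [ 0.5024 -0.0455] [ 0.4904 -0.0446] [ 0.5019 -0.0522]
brk [ 0.5017 -0.0376] [[ 0.4642 -0.1146]
 [ 0.4608  0.0366]
 [ 0.5394  0.0418]
 [ 0.5425 -0.1142]]
[ 0.5022 -0.0209]
[412.6908 343.1081]
[412.4783 352.6773]
[412.2671 362.1922]
```

{"method": "arm_command", "body": {"series": [{"xyz": [-0.02,0,-0.2],"turn": [0,0,0]},{"xyz": [-0.02,0,-0.4],"turn": [0,0,0]},{"xyz": [-0.02,0,-0.6],"turn": [0,0,0]},{"xyz": [-0.02,0,-0.8],"turn": [0,0,0]},{"xyz": [-0.02,0,-0.95],"turn": [0,0,0]},{"xyz": [-0.02,0,-1.1],"turn": [0,0,0]},{"xyz": [-0.02,0,-1.2],"turn": [0,0,0]},{"xyz": [-0.02,0,-1.25],"turn": [0,0,0]},{"xyz": [-0.02,0,-1.25],"turn": [0,0,0]},{"xyz": [-0.02,0,-1.25],"turn": [0,0,0]}]}}

```text
time_s: 10.6
tool_pos: [0.5025, -0.0252, 0.0849]
ee_rot: [-0.016, 1.567, 0.016]
force: [-0.2, -0.7, -0.4]
grip_width: 0.0212
```

Both tines have passed the bar top with no contact force. I'll go on down.

{"method": "arm_command", "body": {"series": [{"xyz": [0,0,-0.2],"turn": [0,0,0]},{"xyz": [0,0,-0.4],"turn": [0,0,0]},{"xyz": [0,0,-0.6],"turn": [0,0,0]},{"xyz": [0,0,-0.8],"turn": [0,0,0]},{"xyz": [0,0,-0.95],"turn": [0,0,0]},{"xyz": [0,0,-1.0],"turn": [0,0,0]},{"xyz": [0,0,-1.0],"turn": [0,0,0]},{"xyz": [0,0,-1.0],"turn": [0,0,0]},{"xyz": [0,0,-1.0],"turn": [0,0,0]},{"xyz": [0,0,-1.0],"turn": [0,0,0]}]}}

```text
time_s: 11.6
tool_pos: [0.5026, -0.0251, 0.075]
ee_rot: [-0.016, 1.567, 0.016]
force: [-0.3, 0.0, -2.1]
grip_width: 0.0211
```

```bash
python3 - <<'E'
from h import *
import pickle
o=robot.get_obs();im=np.ascontiguousarray(robot.snapshot('wrist')[:,:,::-1])
C=cam('wrist',o)
M=R.from_rotvec(o['ee_rot']).as_matrix();print(o['tool_pos'],'jaw',np.degrees(np.arctan2(M[1,1],M[0,1])),M[:,0],o['force'],o['ft_torque'],o['grip_width'])
cv2.imwrite('pics/w7.png',im);pickle.dump((o,C),open('w7.pkl','wb'))
crop(im,200,100,420,265,3.6,'pics/w7c.png')
E
```

```text
[ 0.5026 -0.0251  0.075 ] jaw 91.16173887107036 [ 0.0037  0.     -1.    ] [-0.2792  0.046  -2.0602] [ 0.017  -0.0119 -0.0521] 0.021104792830222256
```

View pics/w7c.png

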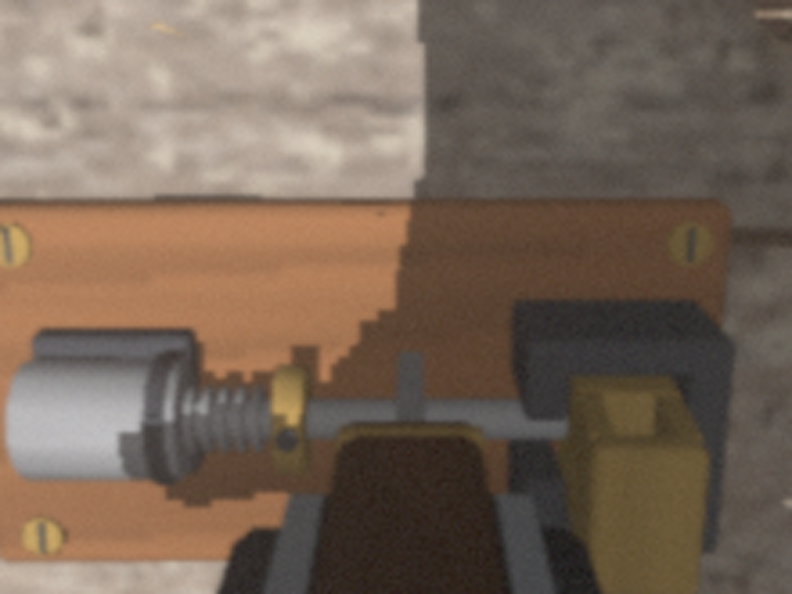

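{"method": "arm_command", "body": {"series": [{"xyz": [0,-0.2,0],"turn": [0,0,0]},{"xyz": [0.01,-0.4,0],"turn": [0,0,0]},{"xyz": [0.01,-0.6,0],"turn": [0,0,0]},{"xyz": [0.01,-0.8,0],"turn": [0,0,0]},{"xyz": [0.02,-1.0,0],"turn": [0,0,0]},{"xyz": [0.02,-1.15,0],"turn": [0,0,0]},{"xyz": [0.02,-1.25,0],"turn": [0,0,0]},{"xyz": [0.02,-1.3,0],"turn": [0,0,0]},{"xyz": [0.02,-1.3,0],"turn": [0,0,0]},{"xyz": [0.02,-1.3,0],"turn": [0,0,0]}]}}

```text
time_s: 12.65
tool_pos: [0.5027, -0.0381, 0.075]
ee_rot: [-0.016, 1.567, 0.016]
force: [-0.3, 0.2, -0.0]
grip_width: 0.0219
```

```bash
cat > look.py <<'E'
from h import *
import sys
n=sys.argv[1]
o=robot.get_obs();im=np.ascontiguousarray(robot.snapshot('wrist')[:,:,::-1])
o2=robot.get_obs()
M=R.from_rotvec(o['ee_rot']).as_matrix();print(o['time_s'],o['tool_pos'],'jaw',np.degrees(np.arctan2(M[1,1],M[0,1])),M[:,0],o['force'],o2['force'],o['ft_torque'],o['grip_width'])
cv2.imwrite(f'pics/{n}.png',im)
crop(im,200,100,420,265,3.6,f'pics/{n}c.png')
E
python3 look.py w8
```

```text
12.65 [ 0.5027 -0.0381  0.075 ] jaw 91.16288140978124 [ 0.0036  0.0001 -1.    ] [-0.257   0.2065 -0.0311] [-0.7635 -0.6586 -0.0229] [ 0.0134 -0.0325 -0.0437] 0.021852858042513017
```

View pics/w8c.png

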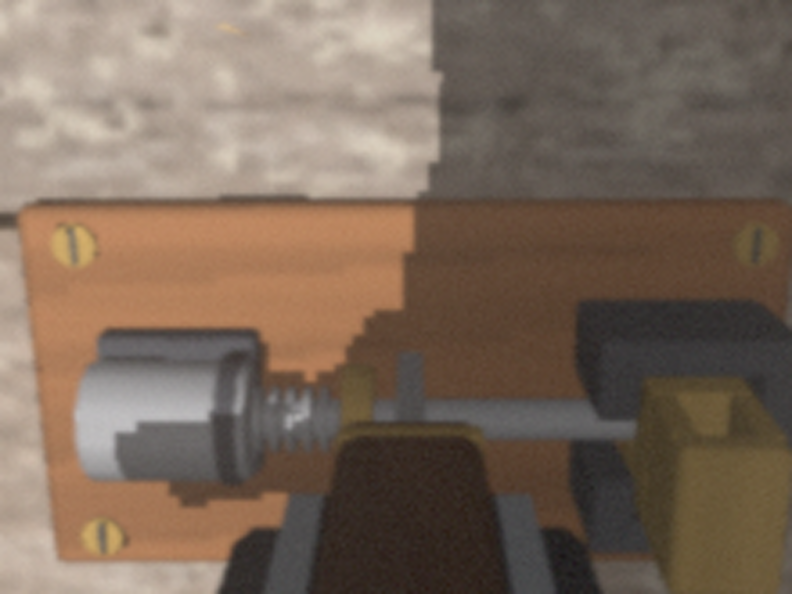

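{"method": "arm_command", "body": {"series": [{"xyz": [0,-0.05,0],"turn": [0,0,0]},{"xyz": [0,-0.1,0],"turn": [0,0,0]},{"xyz": [0,-0.15,0],"turn": [0,0,0]},{"xyz": [0,-0.2,0],"turn": [0,0,0]},{"xyz": [0,-0.25,0],"turn": [0,0,0]},{"xyz": [0.01,-0.3,0],"turn": [0,0,0]},{"xyz": [0.01,-0.35,0],"turn": [0,0,0]},{"xyz": [0.01,-0.38,0],"turn": [0,0,0]},{"xyz": [0.01,-0.4,0],"turn": [0,0,0]},{"xyz": [0.01,-0.4,0],"turn": [0,0,0]}]}}

```text
time_s: 13.7
tool_pos: [0.5029, -0.0421, 0.075]
ee_rot: [-0.016, 1.567, 0.016]
force: [-0.3, -0.5, -1.3]
grip_width: 0.0217
```

```bash
python3 look.py w9
```

```text
13.7 [ 0.5029 -0.0421  0.075 ] jaw 91.16099311440404 [ 0.0036  0.     -1.    ] [-0.2756 -0.5097 -1.2949] [-0.6364 -0.4535  0.0436] [0.0307 0.0178 0.0121] 0.02174779892069616
```

View pics/w9c.png

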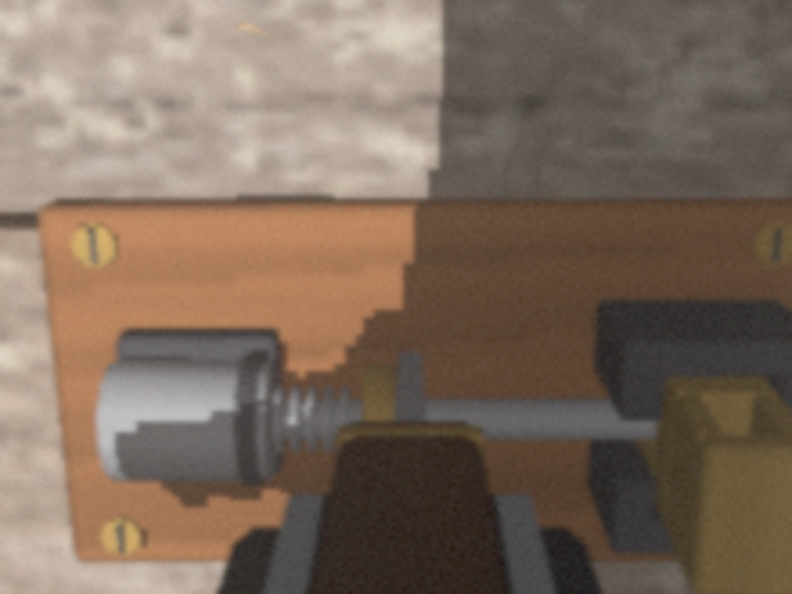

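{"method": "arm_command", "body": {"series": [{"xyz": [0,-0.02,0],"turn": [0,0,0]},{"xyz": [0,-0.04,0],"turn": [0,0,0]},{"xyz": [0,-0.06,0],"turn": [0,0,0]},{"xyz": [0,-0.08,0],"turn": [0,0,0]},{"xyz": [0,-0.1,0],"turn": [0,0,0]},{"xyz": [0,-0.1,0],"turn": [0,0,0]},{"xyz": [0,-0.1,0],"turn": [0,0,0]},{"xyz": [0,-0.1,0],"turn": [0,0,0]},{"xyz": [0,-0.1,0],"turn": [0,0,0]},{"xyz": [0,-0.1,0],"turn": [0,0,0]}]}}

```text
time_s: 14.75
tool_pos: [0.5028, -0.0429, 0.075]
ee_rot: [-0.016, 1.567, 0.016]
force: [-1.4, 1.9, -1.0]
grip_width: 0.0212
```

{"method": "arm_command", "body": {"series": [{"xyz": [0,-0.03,0],"turn": [0,0,0]},{"xyz": [0,-0.06,0],"turn": [0,0,0]},{"xyz": [0,-0.09,0],"turn": [0,0,0]},{"xyz": [0,-0.12,0],"turn": [0,0,0]},{"xyz": [0,-0.15,0],"turn": [0,0,0]},{"xyz": [0,-0.15,0],"turn": [0,0,0]},{"xyz": [0,-0.15,0],"turn": [0,0,0]},{"xyz": [0,-0.15,0],"turn": [0,0,0]},{"xyz": [0,-0.15,0],"turn": [0,0,0]},{"xyz": [0,-0.15,0],"turn": [0,0,0]}]}}

```text
time_s: 15.75
tool_pos: [0.5028, -0.0444, 0.075]
ee_rot: [-0.016, 1.567, 0.017]
force: [-0.3, 4.0, -0.7]
grip_width: 0.0211
```

```bash
python3 look.py w10
```

```text
15.75 [ 0.5028 -0.0444  0.075 ] jaw 91.1769670884241 [ 0.0036  0.0006 -1.    ] [-0.3154  3.9626 -0.6865] [-0.67    4.6418 -1.4172] [ 1.1752 -0.0486  0.0099] 0.021122420414069122
```

View pics/w10c.png

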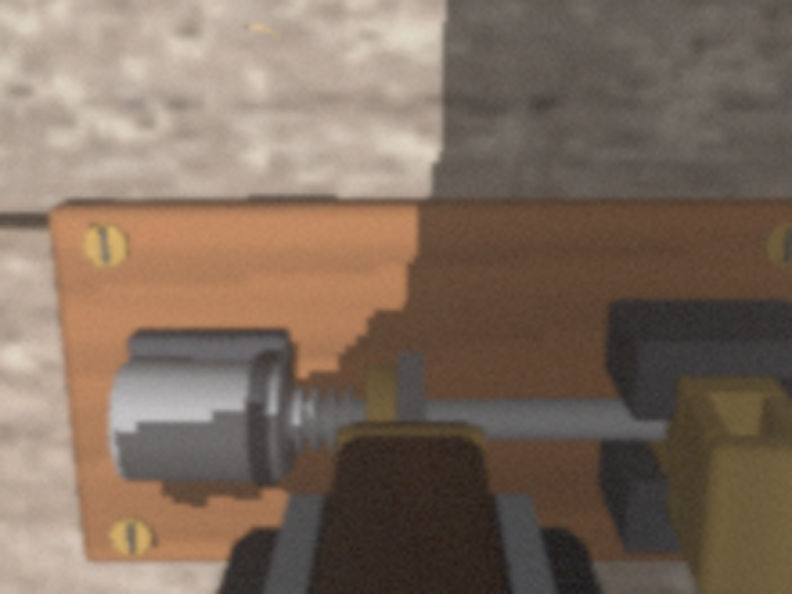

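{"method": "arm_command", "body": {"series": [{"xyz": [0,-0.04,0],"turn": [0,0,0]},{"xyz": [0,-0.08,0],"turn": [0,0,0]},{"xyz": [0,-0.12,0],"turn": [0,0,0]},{"xyz": [0,-0.16,0],"turn": [0,0,0]},{"xyz": [0,-0.2,0],"turn": [0,0,0]},{"xyz": [0.01,-0.24,0],"turn": [0,0,0]},{"xyz": [0.01,-0.25,0],"turn": [0,0,0]},{"xyz": [0.01,-0.25,0],"turn": [0,0,0]},{"xyz": [0.01,-0.25,0],"turn": [0,0,0]},{"xyz": [0.01,-0.25,0],"turn": [0,0,0]}]}}

```text
time_s: 16.8
tool_pos: [0.5029, -0.0467, 0.075]
ee_rot: [-0.015, 1.567, 0.017]
force: [-0.1, 5.7, -0.5]
grip_width: 0.0213
```

```bash
python3 look.py w11
```

```text
16.8 [ 0.5029 -0.0467  0.075 ] jaw 91.17560397472677 [ 0.0035  0.001  -1.    ] [-0.1467  5.7216 -0.5035] [-0.3394  4.6421 -0.368 ] [ 1.3964 -0.0387  0.0297] 0.021309327105203876
```

View pics/w11c.png

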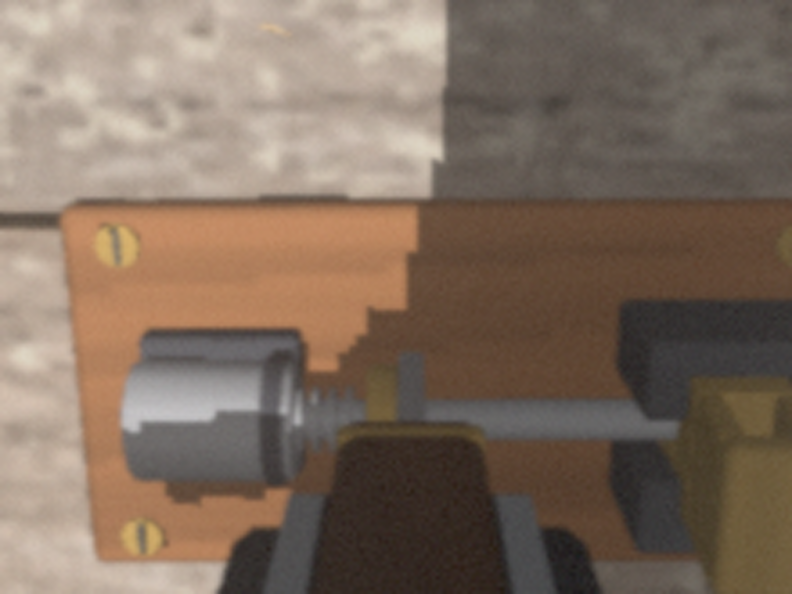

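{"method": "arm_command", "body": {"series": [{"xyz": [0,-0.03,0],"turn": [0,0,0]},{"xyz": [0,-0.06,0],"turn": [0,0,0]},{"xyz": [0,-0.09,0],"turn": [0,0,0]},{"xyz": [0,-0.12,0],"turn": [0,0,0]},{"xyz": [0,-0.15,0],"turn": [0,0,0]},{"xyz": [0,-0.15,0],"turn": [0,0,0]},{"xyz": [0,-0.15,0],"turn": [0,0,0]},{"xyz": [0,-0.15,0],"turn": [0,0,0]},{"xyz": [0,-0.15,0],"turn": [0,0,0]},{"xyz": [0,-0.15,0],"turn": [0,0,0]}]}}

```text
time_s: 17.85
tool_pos: [0.5029, -0.0479, 0.075]
ee_rot: [-0.015, 1.567, 0.017]
force: [1.0, 5.2, -0.1]
grip_width: 0.0218
```

```bash
python3 look.py w12
```

```text
17.85 [ 0.5029 -0.0479  0.075 ] jaw 91.18237962497886 [ 0.0036  0.0017 -1.    ] [ 1.0019  5.2084 -0.0683] [ 0.2016  5.598  -1.1979] [ 1.4942 -0.0501 -0.0153] 0.021771836265478288
```

View pics/w12c.png

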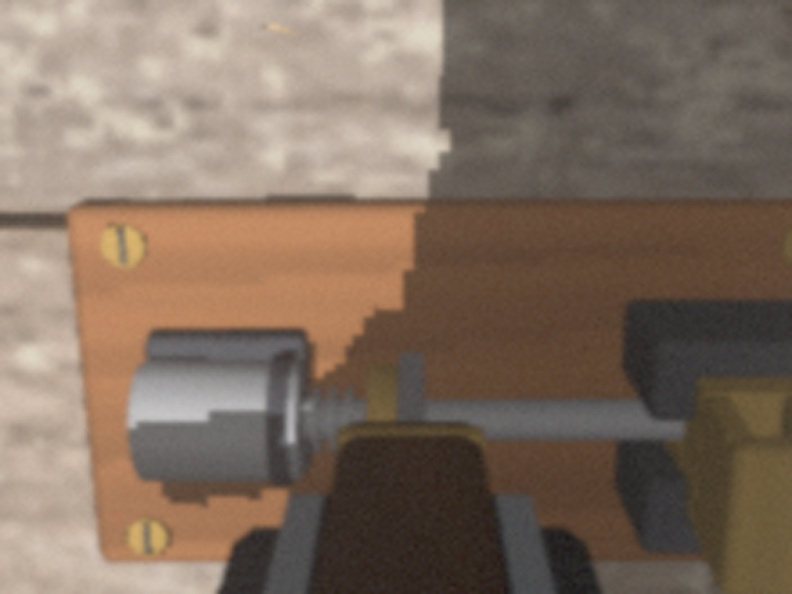

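{"method": "arm_command", "body": {"series": [{"xyz": [0,-0.03,0],"turn": [0,0,0]},{"xyz": [0,-0.06,0],"turn": [0,0,0]},{"xyz": [0,-0.09,0],"turn": [0,0,0]},{"xyz": [0,-0.12,0],"turn": [0,0,0]},{"xyz": [0,-0.12,0],"turn": [0,0,0]},{"xyz": [0,-0.12,0],"turn": [0,0,0]},{"xyz": [0,-0.12,0],"turn": [0,0,0]},{"xyz": [0,-0.12,0],"turn": [0,0,0]},{"xyz": [0,-0.12,0],"turn": [0,0,0]},{"xyz": [0,-0.12,0],"turn": [0,0,0]}]}}

```text
time_s: 18.9
tool_pos: [0.5029, -0.0487, 0.075]
ee_rot: [-0.014, 1.567, 0.018]
force: [-0.1, 6.0, -0.3]
grip_width: 0.0218
```

```bash
python3 look.py w13
```

```text
18.9 [ 0.5029 -0.0487  0.075 ] jaw 91.19090788124029 [ 0.0036  0.0027 -1.    ] [-0.0842  5.9839 -0.2674] [-0.2558  6.0402 -0.5121] [ 1.6355 -0.0395  0.0521] 0.02179163319749784
```

View pics/w13c.png

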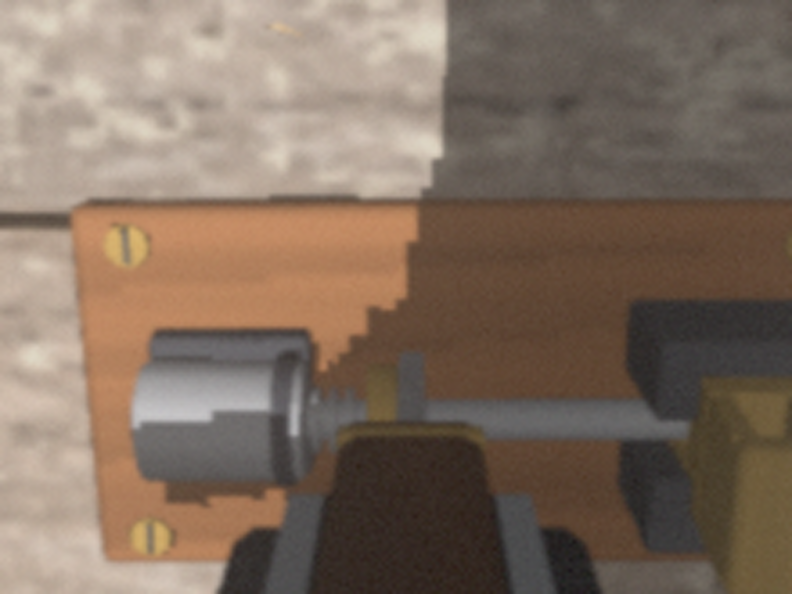

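{"method": "arm_command", "body": {"series": [{"xyz": [0,-0.03,0],"turn": [0,0,0]},{"xyz": [0,-0.06,0],"turn": [0,0,0]},{"xyz": [0,-0.09,0],"turn": [0,0,0]},{"xyz": [0,-0.11,0],"turn": [0,0,0]},{"xyz": [0,-0.11,0],"turn": [0,0,0]},{"xyz": [0,-0.11,0],"turn": [0,0,0]},{"xyz": [0,-0.11,0],"turn": [0,0,0]},{"xyz": [0,-0.11,0],"turn": [0,0,0]},{"xyz": [0,-0.11,0],"turn": [0,0,0]},{"xyz": [0,-0.11,0],"turn": [0,0,0]}]}}

```text
time_s: 19.95
tool_pos: [0.5029, -0.0495, 0.075]
ee_rot: [-0.014, 1.567, 0.019]
force: [0.5, 5.4, -0.6]
grip_width: 0.0211
```

```bash
python3 look.py w14
```

```text
19.95 [ 0.5029 -0.0495  0.075 ] jaw 91.20311930407033 [ 0.0037  0.0034 -1.    ] [ 0.4565  5.3735 -0.5594] [ 0.3203  5.2505 -0.2858] [ 1.5006 -0.0714  0.0391] 0.021081134231491237
```

View pics/w14c.png

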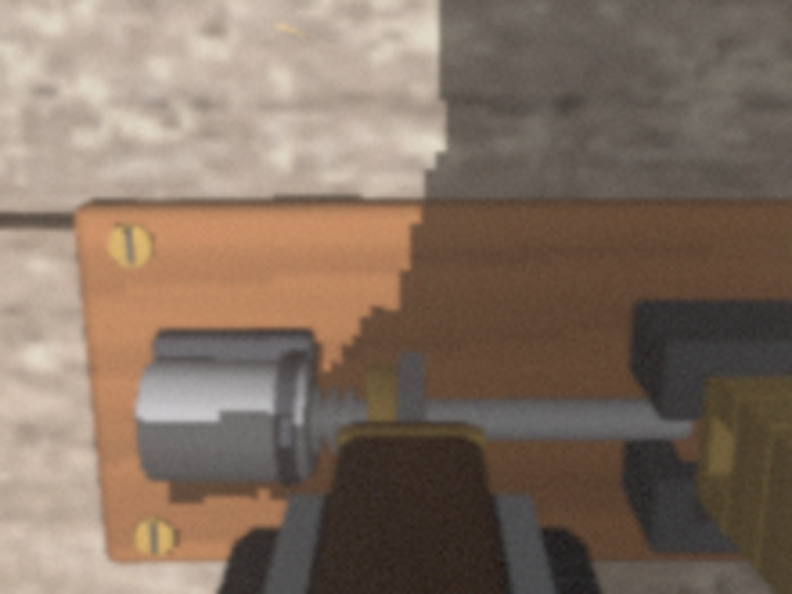

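The link looks raised, so I'll confirm it in the scene camera.

```bash
python3 - <<'E'
from h import *
s=np.ascontiguousarray(robot.snapshot('scene')[:,:,::-1]);cv2.imwrite('pics/s14.png',s);crop(s,300,180,400,260,7,'pics/s14c.png')
E
```

```text
(no output)
```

View pics/s14c.png

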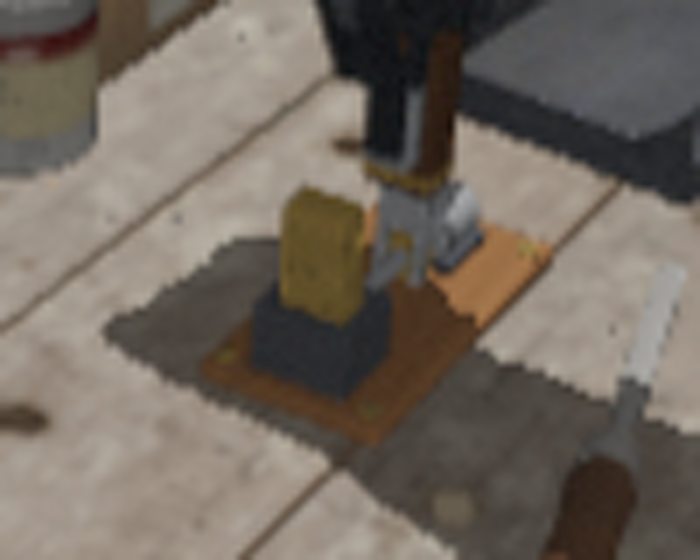

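View pics/w14.png

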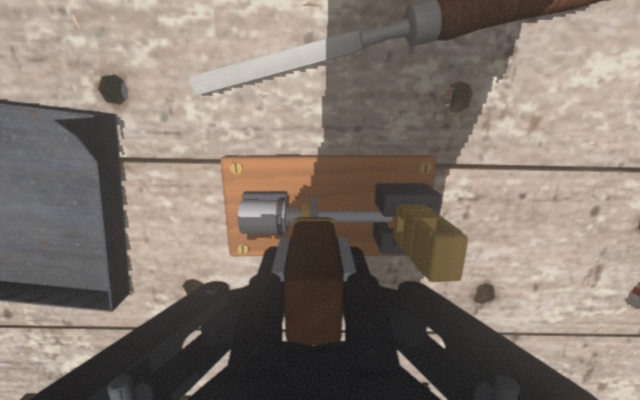

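{"method": "arm_command", "body": {"series": [{"xyz": [0,0.2,0],"turn": [0,0,0]},{"xyz": [0,0.4,0],"turn": [0,0,0]},{"xyz": [0,0.6,0],"turn": [0,0,0]},{"xyz": [-0.01,0.8,0],"turn": [0,0,0]},{"xyz": [-0.02,1.0,0],"turn": [0,0,0]},{"xyz": [-0.02,1.2,0],"turn": [0,0,0]},{"xyz": [-0.02,1.3,0],"turn": [0,0,0]},{"xyz": [-0.02,1.3,0],"turn": [0,0,0]},{"xyz": [-0.02,1.3,0],"turn": [0,0,0]},{"xyz": [-0.02,1.3,0.1],"turn": [0,0,0]}]}}

```text
time_s: 21.05
tool_pos: [0.5026, -0.0367, 0.076]
ee_rot: [-0.014, 1.567, 0.019]
force: [0.4, -0.2, -0.7]
grip_width: 0.0217
```

{"method": "arm_command", "body": {"series": [{"xyz": [0,0,0.5],"turn": [0,0,0]},{"xyz": [0,0,1],"turn": [0,0,0]},{"xyz": [0,0,2],"turn": [0,0,0]},{"xyz": [0,0,3],"turn": [0,0,0]},{"xyz": [0,0,4.5],"turn": [0,0,0]},{"xyz": [0,0,6],"turn": [0,0,0]},{"xyz": [0,0,7.5],"turn": [0,0,0]},{"xyz": [0,0,9],"turn": [0,0,0]},{"xyz": [0,0,11],"turn": [0,0,0]},{"xyz": [0,0,13],"turn": [0,0,0]}]}}

```text
time_s: 22.05
tool_pos: [0.5026, -0.0366, 0.2076]
ee_rot: [-0.014, 1.567, 0.019]
force: [-0.3, 0.2, -1.1]
grip_width: 0.0213
```

```bash
python3 look.py w15;  python3 - <<'E'
from h import *
s=np.ascontiguousarray(robot.snapshot('scene')[:,:,::-1]);cv2.imwrite('pics/s15.png',s);crop(s,300,120,400,260,5,'pics/s15c.png')
E
```

```text
22.05 [ 0.5026 -0.0366  0.2076] jaw 91.19505361364212 [ 0.0041  0.0032 -1.    ] [-0.2841  0.1532 -1.0942] [ 1.386  -0.8883  1.8301] [-0.0592 -0.0687  0.0202] 0.021255587145148577
```

View pics/w15.png

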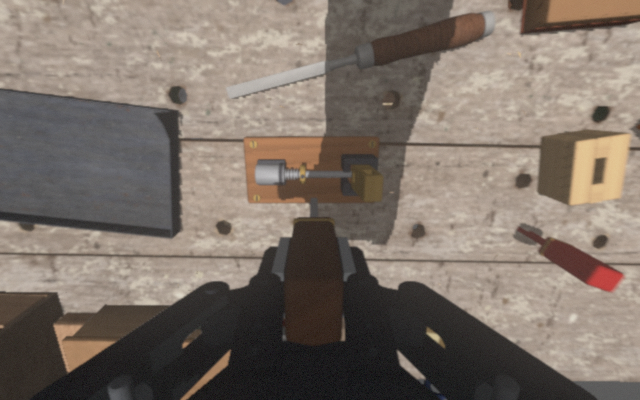

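View pics/s15c.png

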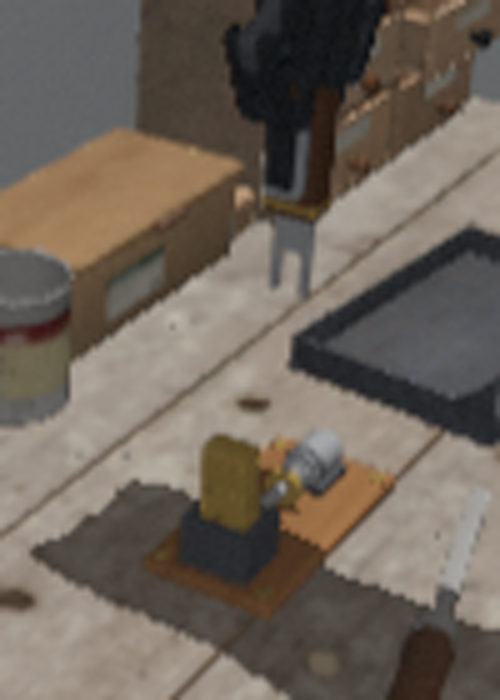

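{"method": "arm_command", "body": {"series": [{"xyz": [0,3,0],"turn": [-0.003,0.001,0.02]},{"xyz": [-0.3,6.5,0],"turn": [-0.005,0.002,0.04]},{"xyz": [-0.5,10,0],"turn": [-0.005,0.002,0.06]},{"xyz": [-0.7,13.5,0],"turn": [-0.005,0.002,0.08]},{"xyz": [-0.9,17,0],"turn": [-0.005,0.002,0.1]},{"xyz": [-1.1,20.5,0],"turn": [-0.005,0.002,0.12]},{"xyz": [-1.3,24,0],"turn": [-0.005,0.002,0.152]},{"xyz": [-1.48,27,0],"turn": [-0.005,0.002,0.152]},{"xyz": [-1.48,29,0],"turn": [-0.005,0.002,0.152]},{"xyz": [-1.48,29.6,0],"turn": [-0.005,0.002,0.152]}]}}

```text
time_s: 23.15
tool_pos: [0.4894, 0.2611, 0.2089]
ee_rot: [-0.139, 1.56, 0.137]
force: [0.2, 0.0, -1.1]
grip_width: 0.0212
```

{"method": "arm_command", "body": {"series": [{"xyz": [0,0.05,-1],"turn": [0,0,0]},{"xyz": [0,0.05,-2],"turn": [0,0,0]},{"xyz": [0,0.05,-3],"turn": [0,0,0]},{"xyz": [0,0.05,-4],"turn": [0,0,0]},{"xyz": [0,0.05,-5],"turn": [0,0,0]},{"xyz": [0,0.05,-6],"turn": [0,0,0]},{"xyz": [0,0.05,-7],"turn": [0,0,0]},{"xyz": [0,0.05,-7.5],"turn": [0,0,0]},{"xyz": [0,0.05,-7.5],"turn": [0,0,0]},{"xyz": [0,0.05,-7.5],"turn": [0,0,0]}]}}

```text
time_s: 24.15
tool_pos: [0.4896, 0.2617, 0.134]
ee_rot: [-0.139, 1.56, 0.137]
force: [-0.3, 0.9, -1.2]
grip_width: 0.0212
```

```bash
python3 look.py w16;  python3 - <<'E'
from h import *
s=np.ascontiguousarray(robot.snapshot('scene')[:,:,::-1]);cv2.imwrite('pics/s16.png',s);crop(s,250,200,350,310,6,'pics/s16c.png')
E
```

```text
24.15 [0.4896 0.2617 0.134 ] jaw 100.04891060080477 [ 0.0067 -0.0007 -1.    ] [-0.3188  0.8847 -1.1625] [ 0.2312  0.2061 -2.2194] [ 0.0055 -0.0242  0.057 ] 0.021159240071556028
```

View pics/w16c.png

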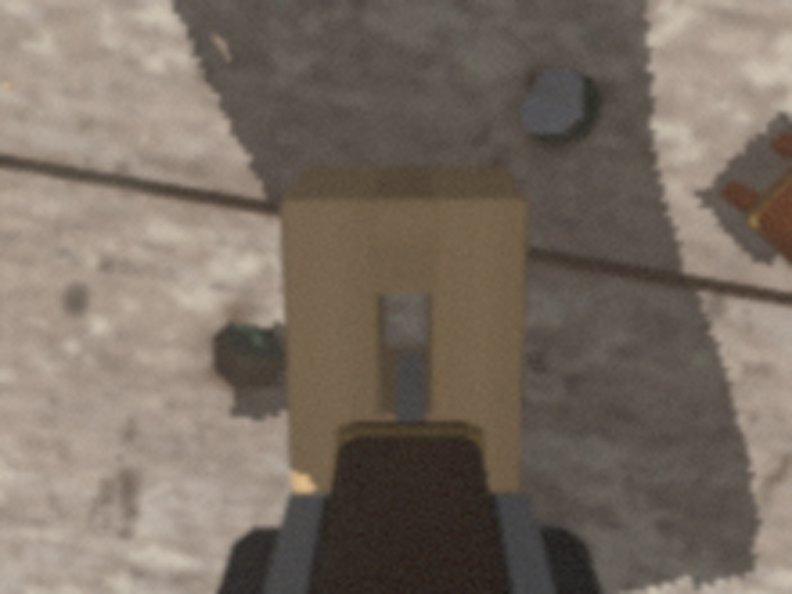

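View pics/s16c.png

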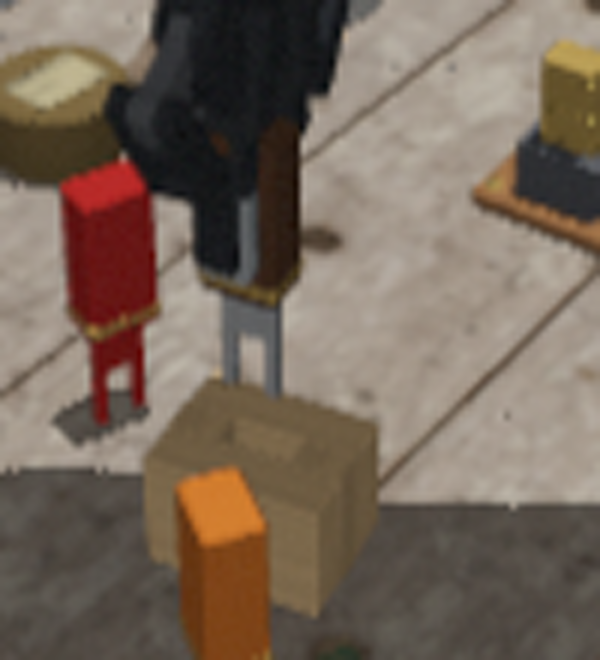

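{"method": "arm_command", "body": {"series": [{"xyz": [-0.1,-0.1,0],"turn": [-0.001,0.005,0]},{"xyz": [-0.18,-0.22,0],"turn": [-0.001,0.005,0]},{"xyz": [-0.18,-0.22,-0.2],"turn": [-0.001,0.005,0]},{"xyz": [-0.18,-0.22,-0.6],"turn": [-0.001,0.005,0]},{"xyz": [-0.18,-0.22,-1.0],"turn": [-0.001,0.005,0]},{"xyz": [-0.18,-0.22,-1.4],"turn": [-0.001,0.005,0]},{"xyz": [-0.18,-0.22,-1.7],"turn": [-0.001,0.005,0]},{"xyz": [-0.18,-0.22,-1.7],"turn": [-0.001,0.005,0]},{"xyz": [-0.18,-0.22,-1.7],"turn": [-0.001,0.005,0]},{"xyz": [-0.18,-0.22,-1.7],"turn": [-0.001,0.005,0]}]}}

```text
time_s: 25.25
tool_pos: [0.4882, 0.2597, 0.1176]
ee_rot: [-0.139, 1.564, 0.137]
force: [1.1, -0.5, -1.0]
grip_width: 0.0213
```

```bash
python3 look.py w17
```

```text
25.25 [0.4882 0.2597 0.1176] jaw 100.05165227127796 [ 0.0027 -0.0011 -1.    ] [ 1.0528 -0.4882 -1.0152] [ 0.2652 -0.0248 -0.8327] [0.0089 0.0416 0.0171] 0.02133015956318408
```

View pics/w17c.png

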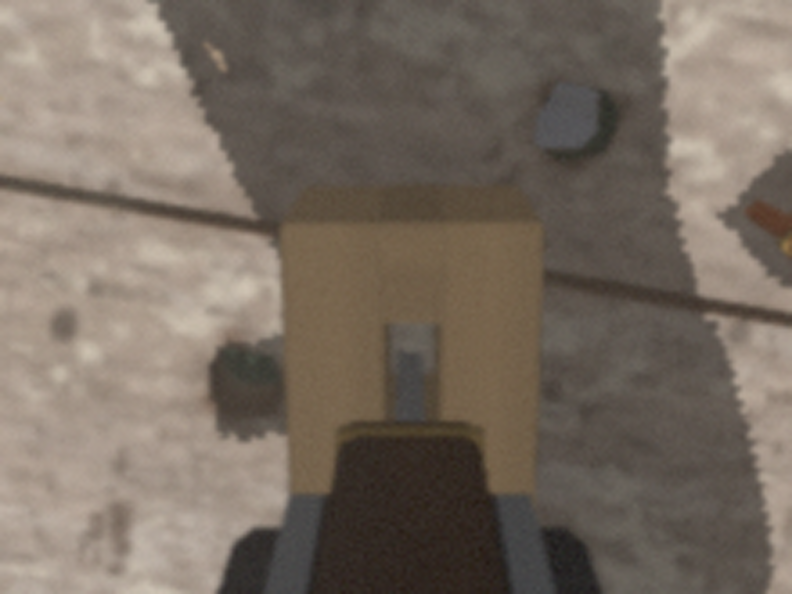

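{"method": "arm_command", "body": {"series": [{"xyz": [-0.04,0,-0.3],"turn": [0,0,0]},{"xyz": [-0.04,0,-0.6],"turn": [0,0,0]},{"xyz": [-0.04,0,-0.9],"turn": [0,0,0]},{"xyz": [-0.04,0,-1.2],"turn": [0,0,0]},{"xyz": [-0.04,0,-1.5],"turn": [0,0,0]},{"xyz": [-0.04,0,-1.8],"turn": [0,0,0]},{"xyz": [-0.04,0,-2.1],"turn": [0,0,0]},{"xyz": [-0.04,0,-2.4],"turn": [0,0,0]},{"xyz": [-0.04,0,-2.5],"turn": [0,0,0]},{"xyz": [-0.04,0,-2.5],"turn": [0,0,0]}]}}

```text
time_s: 26.3
tool_pos: [0.4877, 0.2596, 0.0924]
ee_rot: [-0.139, 1.564, 0.137]
force: [0.5, -0.1, -1.0]
grip_width: 0.0208
```

{"method": "arm_command", "body": {"series": [{"xyz": [0,0,-0.5],"turn": [0,0,0]},{"xyz": [0,0,-1],"turn": [0,0,0]},{"xyz": [0,0,-1.5],"turn": [0,0,0]},{"xyz": [0,0,-2],"turn": [0,0,0]},{"xyz": [0,0,-2.4],"turn": [0,0,0]},{"xyz": [0,0,-2.6],"turn": [0,0,0]},{"xyz": [0,0,-2.75],"turn": [0,0,0]},{"xyz": [0,0,-2.8],"turn": [0,0,0]},{"xyz": [0,0,-2.8],"turn": [0,0,0]},{"xyz": [0,0,-2.8],"turn": [0,0,0]}]}}

```text
time_s: 27.3
tool_pos: [0.4878, 0.2597, 0.0646]
ee_rot: [-0.139, 1.564, 0.137]
force: [0.1, -0.5, -1.2]
grip_width: 0.0214
```

{"method": "arm_command", "body": {"series": [{"xyz": [0,0,-0.05],"turn": [0,0,0]},{"xyz": [0,0,-0.05],"turn": [0,0,0]},{"xyz": [0,0,-0.05],"turn": [0,0,0]},{"xyz": [0,0,-0.05],"turn": [0,0,0]},{"xyz": [0,0,-0.05],"turn": [0,0,0]},{"xyz": [0,0,0.5],"turn": [0,0,0]},{"xyz": [0,0,1.5],"turn": [0,0,0]},{"xyz": [0,0,3],"turn": [0,0,0]},{"xyz": [0,0,5],"turn": [0,0,0]},{"xyz": [0,0,7.5],"turn": [0,0,0]}], "grip": -0.2}}

```text
time_s: 28.3
tool_pos: [0.4874, 0.2595, 0.1405]
ee_rot: [-0.139, 1.565, 0.136]
force: [0.2, 0.3, 0.0]
grip_width: 0.0512
```

```bash
python3 look.py w18;  python3 - <<'E'
from h import *
s=np.ascontiguousarray(robot.snapshot('scene')[:,:,::-1]);cv2.imwrite('pics/s18.png',s);crop(s,250,200,350,310,6,'pics/s18c.png')
E
```

```text
28.3 [0.4874 0.2595 0.1405] jaw 100.04988124640573 [ 0.002  -0.0015 -1.    ] [0.1504 0.33   0.0419] [0.1088 1.1897 3.0108] [-0.0081  0.0029 -0.0098] 0.05117162258808292
```

View pics/w18.png

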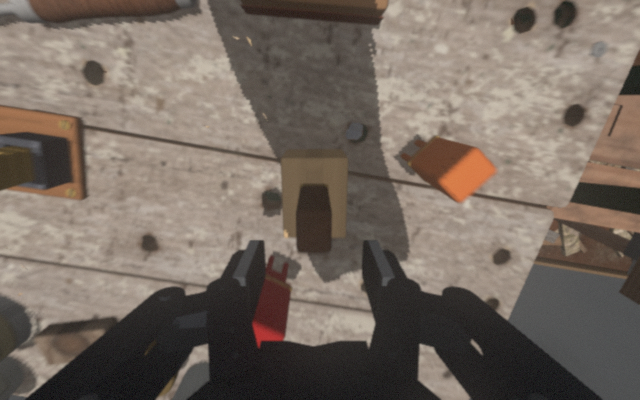

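View pics/s18c.png

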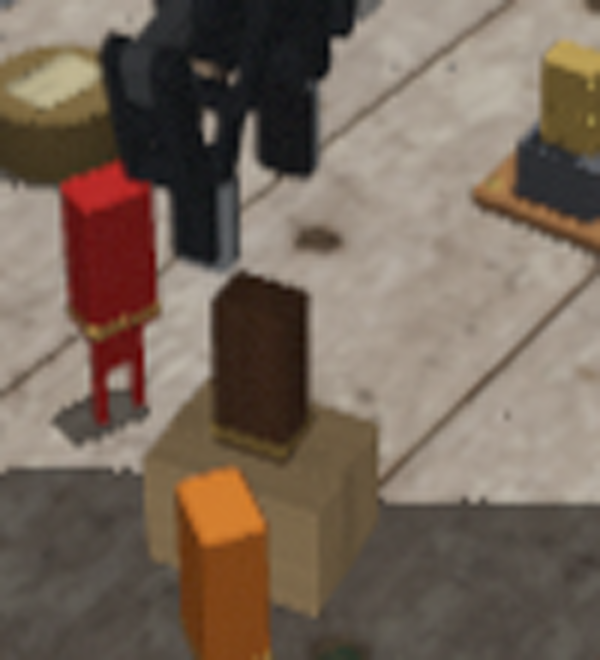

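{"method": "arm_command", "body": {"series": [{"xyz": [0,-1,2],"turn": [0,0,-0.02]},{"xyz": [0,-3.5,4],"turn": [0,0,-0.05]},{"xyz": [0,-7,5],"turn": [0,0,-0.08]},{"xyz": [0,-11,5],"turn": [0,0,-0.11]},{"xyz": [0,-15,5],"turn": [0,0,-0.14]},{"xyz": [0,-18,5],"turn": [0,0,-0.156]},{"xyz": [0,-21,5],"turn": [0,0,-0.156]},{"xyz": [0,-23.5,5],"turn": [0,0,-0.156]},{"xyz": [0,-24.4,5],"turn": [0,0,-0.156]},{"xyz": [0,-24.4,5],"turn": [0,0,-0.156]}]}}

```text
time_s: 29.4
tool_pos: [0.4902, 0.0162, 0.194]
ee_rot: [-0.013, 1.562, 0.014]
force: [-0.8, -0.1, 0.6]
grip_width: 0.0511
```

```bash
python3 - <<'E'
from h import *
import pickle
robot.snapshot('top')
o=robot.get_obs();im=np.ascontiguousarray(robot.snapshot('wrist')[:,:,::-1])
C=cam('wrist',o)
M=R.from_rotvec(o['ee_rot']).as_matrix();print(o['tool_pos'],o['joint_velocities'],'jaw',np.degrees(np.arctan2(M[1,1],M[0,1])),M[:,0])
cv2.imwrite('pics/w19.png',im);pickle.dump((o,C),open('w19.pkl','wb'))
crop(im,220,120,380,250,4.8,'pics/w19c.png')
E
```

```text
[0.4902 0.0171 0.194 ] [ 0.0239  0.0026  0.0012 -0.0002  0.0038  0.002 ] jaw 91.05822048574842 [ 0.0088  0.0012 -1.    ]
```

View pics/w19c.png

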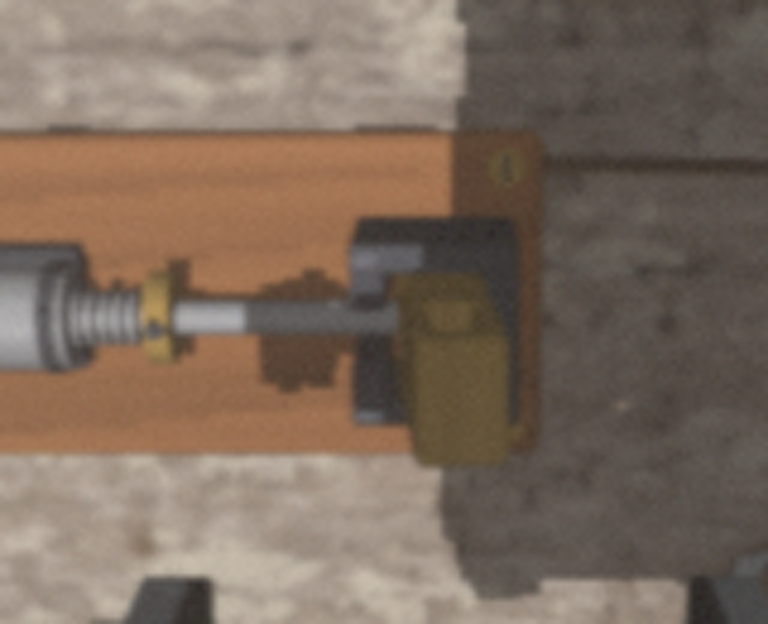

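```bash
python3 - <<'E'
from h import *
import pickle
o,C=pickle.load(open('w19.pkl','rb'))
f=lambda u,v,z:pix2z(C,220+u/4.8,120+v/4.8,z)[:2]
P=np.array([f(*p,.085) for p in [(412,328),(508,328),(506,464),(417,464)]]);print(P,P.mean(0))
S=np.array([f(*p,.040) for p in [(352,245),(520,245),(352,425)]]);print(S)
print('top-left socket edges mean y', S[:2,1].mean())
E
```

```text
[[0.4864 0.0099]
 [0.4861 0.0276]
 [0.513  0.028 ]
 [0.5133 0.0111]] [0.4997 0.0192]
[[ 0.4814 -0.004 ]
 [ 0.4807  0.0318]
 [ 0.5222 -0.0041]]
top-left socket edges mean y 0.013927975951381646
```

{"method": "arm_command", "body": {"series": [{"xyz": [0.5,0.1,-0.5],"turn": [0,0.004,0]},{"xyz": [1.05,0.1,-1.5],"turn": [0,0.008,0]},{"xyz": [1.05,0.1,-3],"turn": [0,0.008,0]},{"xyz": [1.05,0.1,-4.5],"turn": [0,0.008,0]},{"xyz": [1.05,0.1,-6],"turn": [0,0.008,0]},{"xyz": [1.05,0.1,-7],"turn": [0,0.008,0]},{"xyz": [1.05,0.1,-8],"turn": [0,0.008,0]},{"xyz": [1.05,0.1,-8.4],"turn": [0,0.008,0]},{"xyz": [1.05,0.1,-8.4],"turn": [0,0.008,0]},{"xyz": [1.05,0.1,-8.4],"turn": [0,0.008,0]}]}}

```text
time_s: 30.5
tool_pos: [0.5011, 0.0187, 0.1103]
ee_rot: [-0.014, 1.569, 0.016]
force: [1.0, 0.8, -0.5]
grip_width: 0.051
```

```bash
python3 - <<'E'
from h import *
import pickle
o=robot.get_obs();im=np.ascontiguousarray(robot.snapshot('wrist')[:,:,::-1])
C=cam('wrist',o)
M=R.from_rotvec(o['ee_rot']).as_matrix();print(o['tool_pos'],o['joint_velocities'],'jaw',np.degrees(np.arctan2(M[1,1],M[0,1])),M[:,0])
cv2.imwrite('pics/w20.png',im);pickle.dump((o,C),open('w20.pkl','wb'))
crop(im,220,130,400,265,4.4,'pics/w20c.png')
E
```

```text
[0.5011 0.0187 0.1103] [-0.0032 -0.0077  0.006   0.001   0.0006 -0.0001] jaw 91.12302490813768 [ 0.0013  0.0012 -1.    ]
```

View pics/w20c.png

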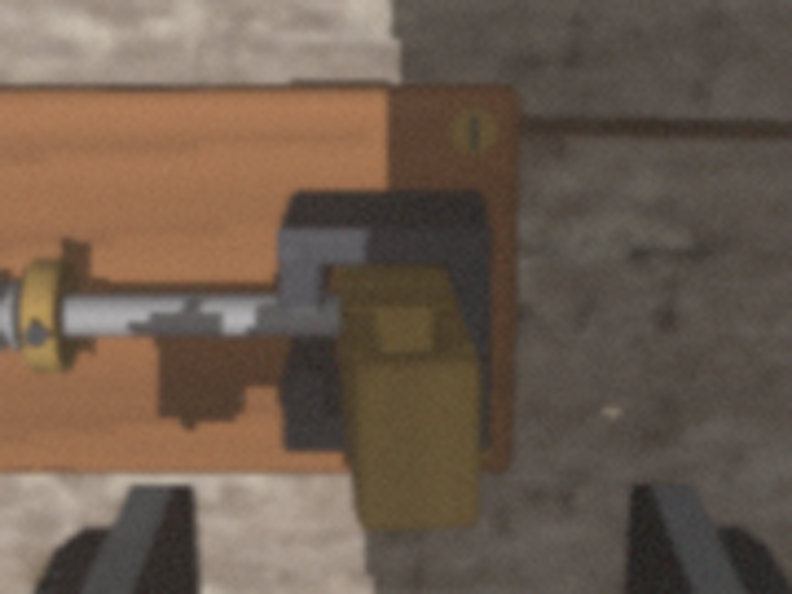

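```bash
python3 - <<'E'
from h import *
import pickle
o,C=pickle.load(open('w20.pkl','rb'))
f=lambda u,v,z:pix2z(C,220+u/4.4,130+v/4.4,z)[:2]
P=np.array([f(*p,.085) for p in [(345,360),(478,360),(478,526),(362,526)]]);print(P,P.mean(0))
S=np.array([f(*p,.040) for p in [(280,229),(490,229),(284,450)]]);print(S)
E
```

```text
[[0.4877 0.0088]
 [0.4873 0.027 ]
 [0.5126 0.0279]
 [0.5129 0.0113]] [0.5001 0.0188]
[[ 0.481  -0.0043]
 [ 0.4804  0.0311]
 [ 0.5217 -0.0041]]
```

{"method": "arm_command", "body": {"series": [{"xyz": [-0.1,0,-0.8],"turn": [0,0,0]},{"xyz": [-0.1,0,-1.6],"turn": [0,0,0]},{"xyz": [-0.1,0,-2.4],"turn": [0,0,0]},{"xyz": [-0.1,0,-3.2],"turn": [0,0,0]},{"xyz": [-0.1,0,-4],"turn": [0,0,0]},{"xyz": [-0.1,0,-4.6],"turn": [0,0,0]},{"xyz": [-0.1,0,-4.9],"turn": [0,0,0]},{"xyz": [-0.1,0,-4.9],"turn": [0,0,0]},{"xyz": [-0.1,0,-4.9],"turn": [0,0,0]},{"xyz": [-0.1,0,-4.9],"turn": [0,0,0]}]}}

```text
time_s: 31.55
tool_pos: [0.5006, 0.0187, 0.0619]
ee_rot: [-0.014, 1.568, 0.016]
force: [0.1, -0.0, 0.6]
grip_width: 0.0509
```

{"method": "arm_command", "body": {"series": [{"xyz": [0,0,0],"turn": [0,0,0]},{"xyz": [0,0,0],"turn": [0,0,0]},{"xyz": [0,0,0],"turn": [0,0,0]},{"xyz": [0,0,0],"turn": [0,0,0]},{"xyz": [0,0,0],"turn": [0,0,0]},{"xyz": [0,0,0],"turn": [0,0,0]},{"xyz": [0,0,0],"turn": [0,0,0]},{"xyz": [0,0,0],"turn": [0,0,0]},{"xyz": [0,0,0],"turn": [0,0,0]},{"xyz": [0,0,0],"turn": [0,0,0]}], "grip": 1}}

```text
time_s: 32.55
tool_pos: [0.5009, 0.0177, 0.0621]
ee_rot: [-0.015, 1.568, 0.014]
force: [0.2, -6.3, 1.1]
grip_width: 0.0172
```

{"method": "arm_command", "body": {"series": [{"xyz": [0,-0.05,0],"turn": [0,0,0]},{"xyz": [0,-0.1,0],"turn": [0,0,0]},{"xyz": [0,-0.1,0],"turn": [0,0,0]},{"xyz": [0,-0.1,0],"turn": [0,0,0]},{"xyz": [0,-0.1,0],"turn": [0,0,0]},{"xyz": [0,-0.1,0],"turn": [0,0,0]},{"xyz": [0,-0.1,0],"turn": [0,0,0]},{"xyz": [0,-0.1,0],"turn": [0,0,0]},{"xyz": [0,-0.1,0],"turn": [0,0,0]},{"xyz": [0,-0.1,0],"turn": [0,0,0]}]}}

```text
time_s: 33.55
tool_pos: [0.5009, 0.0169, 0.0621]
ee_rot: [-0.015, 1.568, 0.015]
force: [-0.1, 0.4, 1.6]
grip_width: 0.0171
```

```bash
python3 look.py w21
```

```text
33.55 [0.5009 0.0169 0.0621] jaw 91.09429313628098 [ 0.003  -0.0002 -1.    ] [-0.0796  0.3512  1.6376] [-0.1537  0.7324  0.5102] [ 0.1931  0.0133 -0.0663] 0.0170828538915056
```

View pics/w21c.png

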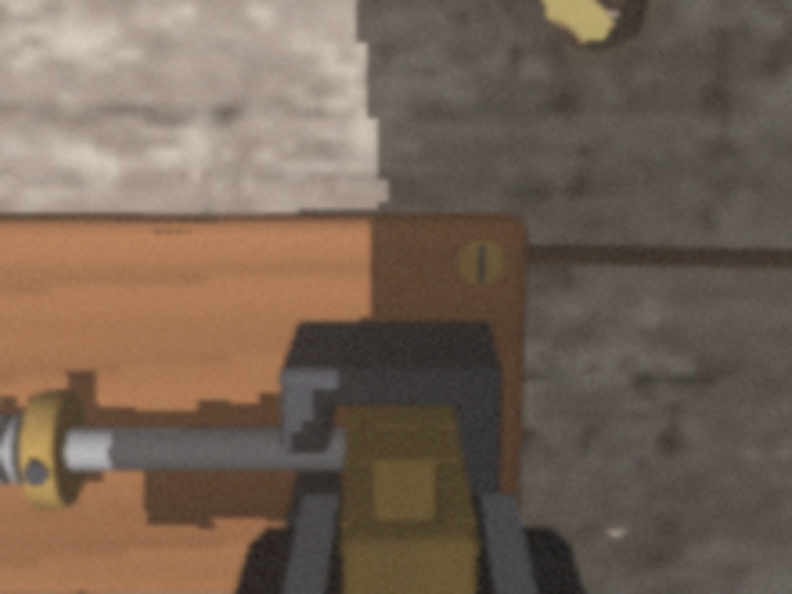

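{"method": "arm_command", "body": {"series": [{"xyz": [0,0,0.3],"turn": [0,0,0]},{"xyz": [0,0,0.7],"turn": [0,0,0]},{"xyz": [0,0,1.2],"turn": [0,0,0]},{"xyz": [0,0,1.8],"turn": [0,0,0]},{"xyz": [0,0,2.5],"turn": [0,0,0]},{"xyz": [0,0,3.5],"turn": [0,0,0]},{"xyz": [0,0,5],"turn": [0,0,0]},{"xyz": [0,0,6.5],"turn": [0,0,0]},{"xyz": [0,0,8],"turn": [0,0,0]},{"xyz": [0,0,9],"turn": [0,0,0]}]}}

```text
time_s: 34.6
tool_pos: [0.5015, 0.017, 0.1539]
ee_rot: [-0.015, 1.566, 0.015]
force: [0.6, -1.3, -0.6]
grip_width: 0.0169
```

```bash
python3 look.py w22;  python3 - <<'E'
from h import *
s=np.ascontiguousarray(robot.snapshot('scene')[:,:,::-1]);cv2.imwrite('pics/s22.png',s);crop(s,290,130,450,250,5,'pics/s22c.png')
E
```

```text
34.6 [0.5015 0.017  0.1539] jaw 91.0932517862605 [ 0.0048 -0.0001 -1.    ] [ 0.5874 -1.3481 -0.5685] [ 0.4519 -0.239   0.5483] [ 0.0017 -0.036   0.0089] 0.016927736453716546
```

View pics/s22c.png

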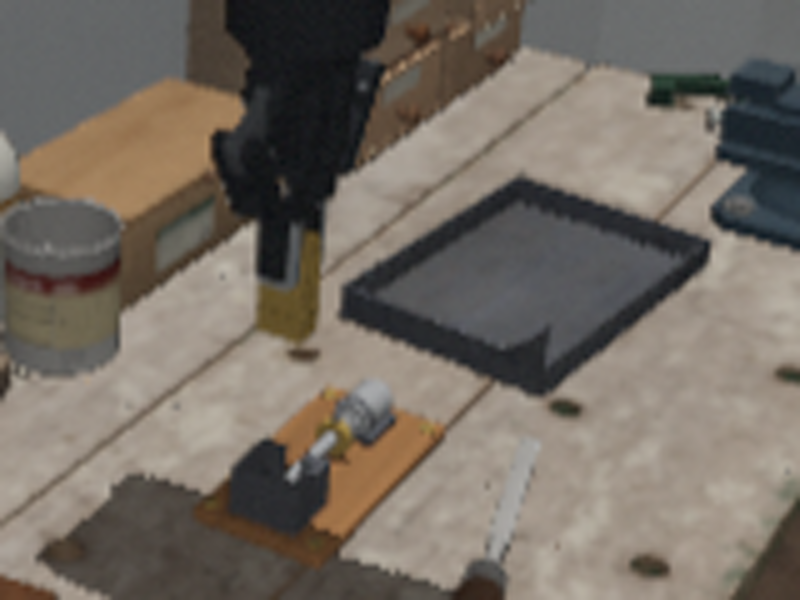

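View pics/w22.png

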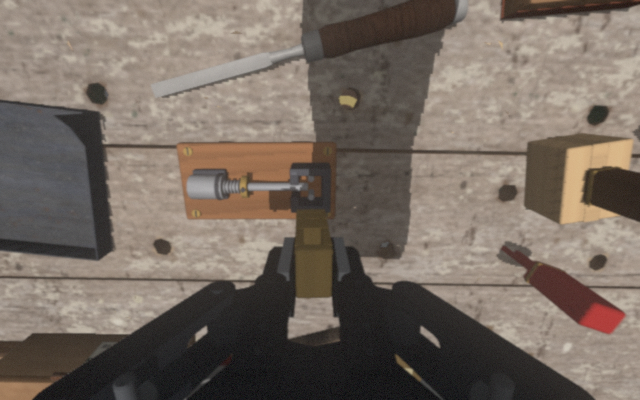

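{"method": "arm_command", "body": {"series": [{"xyz": [0,-2,0],"turn": [0,0,0]},{"xyz": [0,-5.5,0],"turn": [0,0,0]},{"xyz": [0,-9.5,0],"turn": [0,0,0]},{"xyz": [0,-13.5,0],"turn": [0,0,0]},{"xyz": [0,-17.5,0],"turn": [0,0,0]},{"xyz": [0,-21.5,0],"turn": [0,0,0]},{"xyz": [0,-25.5,0],"turn": [0,0,0]},{"xyz": [0,-29,0],"turn": [0,0,0]},{"xyz": [0,-31.5,0],"turn": [0,0,0]},{"xyz": [0,-32.7,0],"turn": [0,0,0]}]}}

```text
time_s: 35.7
tool_pos: [0.5016, -0.312, 0.153]
ee_rot: [-0.013, 1.565, 0.013]
force: [-0.0, 0.2, 0.1]
grip_width: 0.017
```

{"method": "arm_command", "body": {"series": [{"xyz": [0,0,-1],"turn": [0,0.004,0]},{"xyz": [0,0,-2.5],"turn": [0,0.004,0]},{"xyz": [0,0,-4],"turn": [0,0.004,0]},{"xyz": [0,0,-5.5],"turn": [0,0.004,0]},{"xyz": [0,0,-7],"turn": [0,0.004,0]},{"xyz": [0,0,-8.5],"turn": [0,0.004,0]},{"xyz": [0,0,-9.5],"turn": [0,0.004,0]},{"xyz": [0,0,-10],"turn": [0,0.004,0]},{"xyz": [0,0,-10],"turn": [0,0.004,0]},{"xyz": [0,0,-10],"turn": [0,0.004,0]}]}}

```text
time_s: 36.7
tool_pos: [0.5019, -0.3119, 0.0534]
ee_rot: [-0.014, 1.569, 0.013]
force: [-0.1, -0.4, -0.9]
grip_width: 0.0169
```

```bash
python3 look.py w23;  python3 - <<'E'
from h import *
s=np.ascontiguousarray(robot.snapshot('scene')[:,:,::-1]);cv2.imwrite('pics/s23.png',s);crop(s,320,110,460,220,5.5,'pics/s23c.png')
E
```

```text
36.7 [ 0.5019 -0.3119  0.0534] jaw 90.98145247727777 [ 0.0017 -0.0002 -1.    ] [-0.1381 -0.3972 -0.9318] [ 0.5637 -0.2197 -1.4187] [ 0.0091 -0.0109 -0.0071] 0.016920534970110524
```

View pics/s23c.png

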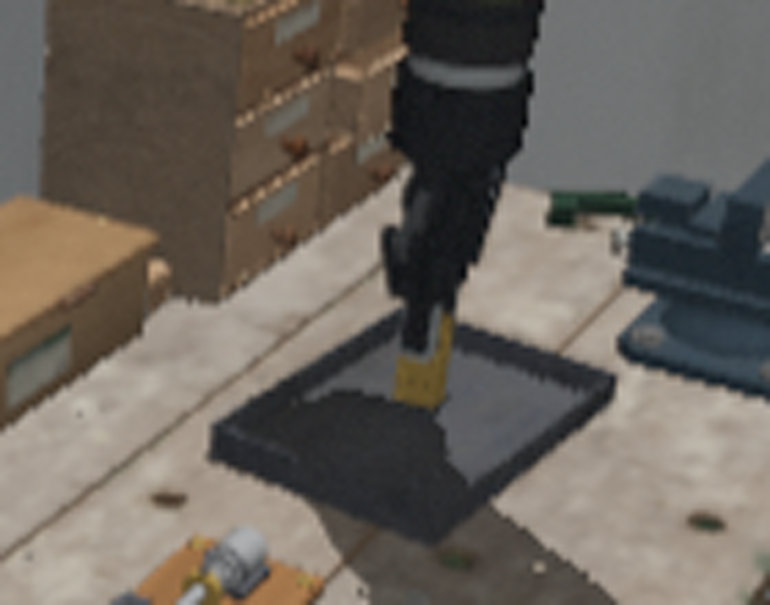

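View pics/w23.png

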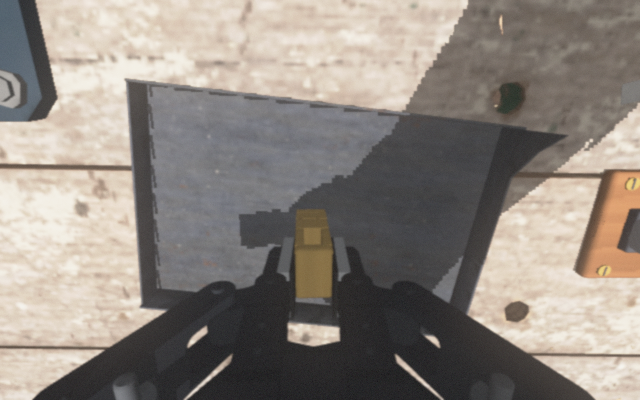

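{"method": "arm_command", "body": {"series": [{"xyz": [0,0,-0.3],"turn": [0,0,0]},{"xyz": [0,0,-0.6],"turn": [0,0,0]},{"xyz": [0,0,-0.9],"turn": [0,0,0]},{"xyz": [0,0,-1.2],"turn": [0,0,0]},{"xyz": [0,0,-1.4],"turn": [0,0,0]},{"xyz": [0,0,-1.55],"turn": [0,0,0]},{"xyz": [0,0,-1.65],"turn": [0,0,0]},{"xyz": [0,0,-1.7],"turn": [0,0,0]},{"xyz": [0,0,-1.7],"turn": [0,0,0]},{"xyz": [0,0,-1.7],"turn": [0,0,0]}]}}

```text
time_s: 37.8
tool_pos: [0.5022, -0.3122, 0.0369]
ee_rot: [-0.014, 1.568, 0.013]
force: [0.4, 0.3, -0.2]
grip_width: 0.017
```

{"method": "arm_command", "body": {"series": [{"xyz": [0,0,-0.04],"turn": [0,0,0]},{"xyz": [0,0,-0.08],"turn": [0,0,0]},{"xyz": [0,0,-0.12],"turn": [0,0,0]},{"xyz": [0,0,-0.15],"turn": [0,0,0]},{"xyz": [0,0,-0.15],"turn": [0,0,0]},{"xyz": [0,0,-0.15],"turn": [0,0,0]},{"xyz": [0,0,-0.15],"turn": [0,0,0]},{"xyz": [0,0,-0.15],"turn": [0,0,0]},{"xyz": [0,0,-0.15],"turn": [0,0,0]},{"xyz": [0,0,-0.15],"turn": [0,0,0]}]}}

```text
time_s: 38.8
tool_pos: [0.5022, -0.3123, 0.0354]
ee_rot: [-0.014, 1.568, 0.013]
force: [0.1, -0.8, -0.1]
grip_width: 0.0168
```

{"method": "arm_command", "body": {"series": [{"xyz": [0,0,-0.04],"turn": [0,0,0]},{"xyz": [0,0,-0.08],"turn": [0,0,0]},{"xyz": [0,0,-0.12],"turn": [0,0,0]},{"xyz": [0,0,-0.15],"turn": [0,0,0]},{"xyz": [0,0,-0.15],"turn": [0,0,0]},{"xyz": [0,0,-0.15],"turn": [0,0,0]},{"xyz": [0,0,-0.15],"turn": [0,0,0]},{"xyz": [0,0,-0.15],"turn": [0,0,0]},{"xyz": [0,0,-0.15],"turn": [0,0,0]},{"xyz": [0,0,-0.15],"turn": [0,0,0]}]}}

```text
time_s: 39.8
tool_pos: [0.5025, -0.3125, 0.0349]
ee_rot: [-0.014, 1.567, 0.012]
force: [-2.0, 0.5, 8.8]
grip_width: 0.0171
```

{"method": "arm_command", "body": {"series": [{"xyz": [0,0,0.02],"turn": [0,0,0]},{"xyz": [0,0,0.02],"turn": [0,0,0]},{"xyz": [0,0,0.02],"turn": [0,0,0]},{"xyz": [0,0,0.02],"turn": [0,0,0]},{"xyz": [0,0,0.02],"turn": [0,0,0]},{"xyz": [0,0,0.02],"turn": [0,0,0]},{"xyz": [0,0,0.8],"turn": [0,0,0]},{"xyz": [0,0,2],"turn": [0,0,0]},{"xyz": [0,0,4],"turn": [0,0,0]},{"xyz": [0,0,7],"turn": [0,0,0]}], "grip": -0.2}}

```text
time_s: 40.8
tool_pos: [0.5016, -0.3119, 0.1053]
ee_rot: [-0.013, 1.569, 0.013]
force: [1.0, -0.1, 0.4]
grip_width: 0.0512
```

{"method": "arm_command", "body": {"series": [{"xyz": [0,0,3],"turn": [0,0,0]},{"xyz": [0,0,6],"turn": [0,0,0]},{"xyz": [-0.5,0,9],"turn": [0,0,0]},{"xyz": [-1,-2,10],"turn": [0,0,0]},{"xyz": [-2,-5,11],"turn": [0,0,0]},{"xyz": [-3,-8,11],"turn": [0,0,0]},{"xyz": [-4,-10,11],"turn": [0,0,0]},{"xyz": [-4,-10,11],"turn": [0,0,0]},{"xyz": [-4,-10,11],"turn": [0,0,0]},{"xyz": [-4,-10,11],"turn": [0,0,0]}]}}

```text
time_s: 41.8
tool_pos: [0.462, -0.4112, 0.2158]
ee_rot: [-0.014, 1.569, 0.014]
force: [-0.9, -0.9, -0.7]
grip_width: 0.051
```

```bash
python3 - <<'E'
from h import *
print(robot.get_obs()['tool_pos'],robot.get_obs()['grip_width'],robot.get_obs()['force'])
for n in('scene','top','wrist'):
    cv2.imwrite(f'pics/{n}F.png',robot.snapshot(n)[:,:,::-1])
a=cv2.imread('pics/sceneF.png');t=cv2.imread('pics/topF.png');t0=cv2.imread('pics/top0.png')
cv2.imwrite('pics/cmp.png',cv2.resize(np.vstack([t0[110:310,170:500],t[110:310,170:500]]),None,fx=1.5,fy=1.5))
crop(a,210,130,440,300,3.4,'pics/sFc.png')
E
```

```text
[ 0.462  -0.4112  0.2158] 0.05103107985100364 [-0.9243 -0.9271 -0.6781]
```

View pics/sFc.png

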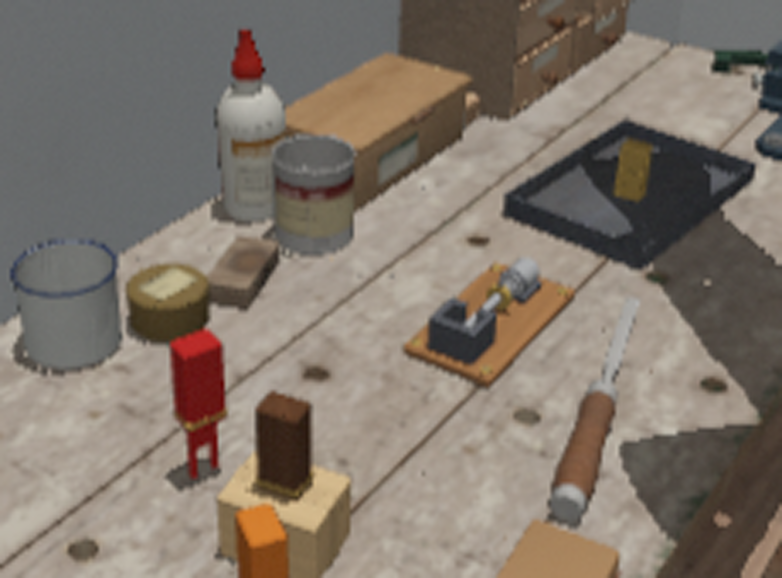

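View pics/cmp.png

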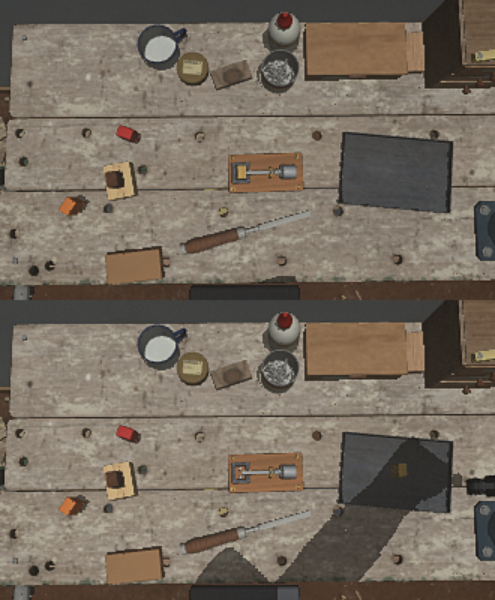

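View pics/wristF.png

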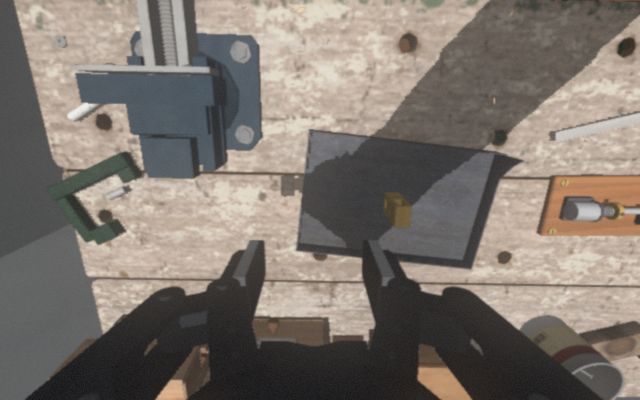

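The link stands in the tray at wrist pixel (397,210). The fork is upright in its block, the bystanders haven't moved, and the gripper is clear, so I'm handing in.

```bash
python3 -c "
from rig import robot
print(robot.close_job())"
```

```text
the job is handed in; nothing more can be done
None
```

The job is done and handed in at about 42 s of the 72 s allowed.

- **Freeing the link:** I took the dark fork from its block, lowered it over the bar without contact, and found the collar by touch. I pushed it slowly about 6.5 mm, and the link sprang up. The highest push reading was about 6 N (limit 9 N). Force was only read at the end of each one-second move and after pictures, so a brief higher peak between readings can't be ruled out.
- **Returning the fork:** It went back into the block along the same line it came out. The scene camera shows it upright and seated.
- **Moving the link:** I lifted it out and set it down standing in the tray.

**Final checks:** The scene, top and wrist pictures show the link standing in the tray and the robot clear of everything. Comparing the first and last top pictures by eye, the wax tin, the wooden block, the red and orange look-alikes and the rest haven't moved.

**Two readings to note:**
- **Closing on the link:** The camera had put its top about 4 mm off the socket's centre, so the grip pressed it sideways against the socket at about 6 N. I shifted the gripper about 1 mm to relieve it before lifting.
- **Setting it down:** The link touched the tray floor with about 9 N.

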